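# Set the works into an open soap dispenser

### The arm

A 6-joint arm with a two-finger parallel gripper is mounted at the origin on the work surface. World frame = base frame: x ahead of the robot, y to its left, z up, the work surface at z = 0. Lengths are in m, angles in rad, forces in N, time in s.
With the tool pointing down it reaches from about 0.35 to 0.85 m from the base axis. Payload 8.1 kg.
Tool frame: the origin (TCP) lies at the very end of the fingers, on their centre line; the grasp point (between the pads) lies 19 mm behind it (pinch_z is the distance from the TCP to the grasp point, in m); z points along the fingers, y is the direction in which the jaws open and shut (so a half turn about z gives the same grasp; the last joint's range is limited). The gripper opens to 93 mm and grips with 3 to 60 N. Pads are 15 mm wide; open, the fingers measure 128 mm over their backs; the gripper's body (75 mm by 188 mm) begins 65 mm behind the grasp point.
Start: joints at [-1.205, 0.13, 1.488, -0, 1.523, -0.085], TCP at [0.261, -0.54, 0.19] pointing down, gripper open.
Joint ranges: [-2.96, 2.96], [-0.89, 2.26], [0.02, 2.5], [-1.34, 4.48], [0, 2.73], [-2.66, 2.66]. Speed limits (rad/s): [2.39, 2.39, 2.79, 3.14, 3.14, 3.14].

### API

Orientations are given as a rotation vector (axis times angle).
In Python, from plant import * gives the robot as it stands.
- The arm moves only by the tool move_arm, never from a script. Its argument "series" is a list of rows, each a list of 7 numbers: the shift along the tool's x, y, z each as a share of 10 cm, from -1 to 1, then the turn, a rotation vector about the tool's x, y, z each as a share of 180 degrees, from -1 to 1, then the opening, from -1 (shut) to 1 (fully open). In form: [[dx, dy, dz, rx, ry, rz, jaw], ...]. A call has 1 to 8 rows; each row is the pose to reach, as a shift and turn from the pose commanded when the call began, along the tool's axes at that moment, turning the shorter way round; what a row does not reach only later rows make up. A row lasts 1/10 s, in which the tool goes at most 50 mm and 8.59 degrees, less where a joint would pass 70% of its speed; a pose out of reach is approached as far as the arm can. A call with a number of a shift or a turn outside -1 to 1 is refused whole. A call with a gripper value outside its range is refused whole. The fingers move at their own pace and stop on an object; "squeeze" is the grip in N (left out, the last holds). Time passes only in rows, so rows that repeat a pose let the fingers close. It gives the time, the measured TCP pose, the force and the opening at its end, in the units of the state.
- read_state(): the state, without advancing time (a new reading comes with each control period).
- read_camera(name): name is "side" or "top"; returns a dict with "frame" (400x640x3 uint8, red, green, blue), "K" (3x3 intrinsics, pixels), "rvec" (rotation vector, rad) and "tvec" (3), from world to camera coordinates, as OpenCV has them. Camera axes: x right, y down, z forward; pixel columns grow to the right and rows downward; lengths in m; the calibration is good to about 2 mm. A picture is of the moment at which its call begins. There is no depth.
- close_job(): hands the job in, once; it reports no verdict.
The state is a dict: "t": time; "q": joint angles; "dq": joint speeds; "joint_torque": joint torques, N m; "tool_pos": TCP position; "orientation": TCP orientation; "force": force on the tool from outside, world axes, zero at the start; "wrist_torque": the same for the moment, N m; "opening": finger opening in m.
Only numpy, scipy, OpenCV 4.12 (cv2) and the standard library are available. Lean on these libraries where they do the work, as an engineer would, in place of code of your own. Each camera call takes 0.05 s, during which the arm holds its last target.

### The job

Set the loose parts into the two open white halves of the soap dispenser, ready for screwing down. In the rear half, stand the battery holder crosswise in the end bay by the hinge, the pump crosswise in the end bay by the black spout, and the control board between them in the middle bay, square with the housing; in the front half, stand the sensor over the round black window, inside the low wall around it, and then slip the red collar over its barrel so that it sits on the sensor's flange. Everything lies flat, upright and released at the end; set the parts down without dropping them, and leave the screw dish and the tape roll where they are.

Things in the scene. Friction and masses are not known exactly. Their poses are not given: they have to be found in the camera images.
- rear_half: Rear half: fixed white open shell 182 x 90 mm on a grey plate 196 x 104. Origin under the plate's centre, on the bench, z up, x along the shell: hinge lugs, steel pin at +x end, black spout at -x end. Inner floor 8 mm above bench, rim 19. Two cross ribs 5 mm high (end posts 9) at x = +-33 make three bays 84 wide: hinge bay 54 long, centre x = +61, middle 64 long at 0, spout bay 54 long at -61.
- front_half: Front half: fixed white open shell, size, plate and hinge lugs (+x end) as the rear half, but no spout or cross ribs. Origin under the plate's centre on the bench, z up, x along the shell. Inner floor 8 mm above the bench, rim 19. Flat black round window, 44 mm, level with the floor, centred x = -45 mm, y = 0, inside a round white wall of 72 mm bore, 5 mm high.
- battery: Battery holder, loose, about 115 g: black box 62 (x) x 34 (y) x 34 mm (high) with two green and copper cells showing on top. Origin at the centre of the underside, z up. Grip it across its 34 mm sides (y). Crosswise in the bay means its long x axis along the shell's width, either way round.
- board: Control board, loose, about 45 g: green square board 48 x 48 mm, its top at 10 mm, on four 7 mm feet, with a blue relay block 28 (x) x 18 (y) mm standing at its centre up to 34 mm. Origin at the centre of the underside of the feet, z up. Grip it by the relay across the 18 mm (y) or the 28 mm (x). Any quarter turn is square.
- pump: Pump, loose, about 90 g: 60 mm long (x), silver motor at +x, orange pump head at -x, between them a grey clamp bracket 30 (x) x 34 (y) x 34 mm high, its centre 2 mm to -x of the origin. Origin at the centre of the underside, z up. Grip the bracket across its 34 mm (y). Crosswise: x along the shell's width, either way round.
- sensor: Sensor, loose, about 35 g: round blue flange 50 mm across and 6 mm thick with a black upright barrel 22 mm in diameter, its brass-coloured top at 34 mm. Origin at the centre of the underside, z up. Grip it by the barrel.
- collar: Red plastic collar, loose, about 22 g: plain ring 46 mm outer diameter, 34 mm bore, 26 mm high. Origin at the centre of the underside, z up. Grip it across its outside. On the sensor its underside rests on the flange, 6 mm above the sensor's underside.
- screw_dish: Round steel dish of small screws, 74 mm across, 18 mm high, loose; a bystander, leave it alone. Origin at the centre of the underside.
- tape_roll: Roll of tan tape lying flat, 80 mm across, 24 mm high, loose; a bystander, leave it alone. Origin at the centre of the underside.

How it is judged:
At the end, for the whole second after the job is handed in: Battery, board, pump flat (3 mm, 0.12 rad) within 14 mm of the centres of hinge, middle, spout bay, board 19 across, square within 0.35 rad; sensor flat within 13 mm of the window centre; collar on its flange within 8 mm of centre; all released, under 10 mm/s (x of battery in the frame of rear_half between 0.047 and 0.075 m and y of battery in the frame of rear_half between -0.014 and 0.014 m and z of battery in the frame of rear_half between 0.005 and 0.011 m and linear speed of each of battery, board, pump, sensor, collar below 0.01 m/s and angle between each of battery, board, pump, sensor, collar's own z axis and vertical below 0.12 rad and x of board in the frame of rear_half between -0.014 and 0.014 m and y of board in the frame of rear_half between -0.019 and 0.019 m and z of board in the frame of rear_half between 0.005 and 0.011 m and x of pump in the frame of rear_half between -0.075 and -0.047 m and y of pump in the frame of rear_half between -0.014 and 0.014 m and z of pump in the frame of rear_half between 0.005 and 0.011 m and angle between the x axis of each of battery, pump and the y axis of rear_half, either way round below 0.35 rad and (angle between the x axis of board and the x axis of rear_half, either way round below 0.35 rad or angle between the x axis of board and the y axis of rear_half, either way round below 0.35 rad) and x of sensor in the frame of front_half between -0.058 and -0.032 m and y of sensor in the frame of front_half between -0.013 and 0.013 m and z of sensor in the frame of front_half between 0.005 and 0.011 m and horizontal distance between collar and sensor below 0.008 m and z of collar in the frame of sensor between 0.003 and 0.009 m); the robot touches nothing.
It fails at once if the screw dish or the tape roll is shifted by more than 25 mm (distance of any of screw_dish, tape_roll from where it was at the start of the episode above 0.025 m).
It fails at once if a part is dropped: it falls free of the fingers faster than 0.6 m/s (a fall of about 18 mm) ((contact force between battery and the fingers below 0.05 N and linear speed of battery above 0.6 m/s) or (contact force between board and the fingers below 0.05 N and linear speed of board above 0.6 m/s) or (contact force between pump and the fingers below 0.05 N and linear speed of pump above 0.6 m/s) or (contact force between sensor and the fingers below 0.05 N and linear speed of sensor above 0.6 m/s) or (contact force between collar and the fingers below 0.05 N and linear speed of collar above 0.6 m/s)).
It also fails if it takes over 106 s, if anything falls off the work surface, if the arm or the gripper's body presses on something with over 40 N, if the wrist force passes 120 N, or if a joint passes its speed limit or range.

## Working session

There is one attempt and no reset: what is moved stays moved. The work goes in short steps, Python scripts to look and compute and a tool call to move; the robot and the scene stay as the last step left them, time stands still between calls to the robot, and variables do not carry over. Pictures are saved under pics/ and viewed, and the job is handed in when it is done.

Besides the shell and the picture viewer there is one more tool, called after "Request:" as name([rows], argument=value, ...), one row to a line, values as JSON. move_arm: Moves the arm, as the interface text tells. Shift numbers are shares of 10 cm and turn numbers shares of 180 degrees, none past 1 either way. Its arguments: {"type":"object","properties":{"series":{"type":"array","items":{"type":"array","items":{"type":"number"}}},"squeeze":{"type":"number"}},"required":["series"]}

```bash
mkdir -p pics; ls; python3 - <<'E'
from plant import *
import cv2,pickle
s=read_state();print(s)
for n in("top","side"):
    c=read_camera(n);pickle.dump(c,open(f"{n}0.pkl","wb"));cv2.imwrite(f"pics/{n}0.png",c["frame"][:,:,::-1]);print(n,c["K"],c["rvec"],c["tvec"])
E
```

```text
pics
{'t': 0.0, 'q': array([-1.20540849e+00,  1.31174552e-01,  1.48925810e+00, -7.78270621e-06,
        1.52300270e+00, -8.54324906e-02]), 'dq': array([-0.00014561,  0.00031974, -0.00010312, -0.00024582,  0.00020824,
        0.00014052]), 'joint_torque': array([ 5.26143631e-04, -5.59840071e+01, -4.91762710e+01,  7.68958731e-02,
        3.52295896e-02, -9.49344326e-05]), 'tool_pos': array([ 0.26120063, -0.53947513,  0.18909114]), 'orientation': array([-3.06034065e+00, -7.01758326e-01,  4.15693104e-04]), 'force': array([-0.27672324, -0.10559438,  0.29411588]), 'wrist_torque': array([ 0.05912809, -0.00535697, -0.01716316]), 'opening': 0.09301837250702241}
top [[375.62979976   0.         320.48329647]
 [  0.         375.62979976 198.57686475]
 [  0.           0.           1.        ]] [ 1.91778351 -2.28525247  0.26218315] [0.07041324 0.50868314 0.89795019]
side [[420.77018184   0.         326.01012197]
 [  0.         420.77018184 205.13213525]
 [  0.           0.           1.        ]] [ 0.55904494 -2.586862    1.3214423 ] [0.45348246 0.16191337 0.94322104]
```

View pics/top0.png

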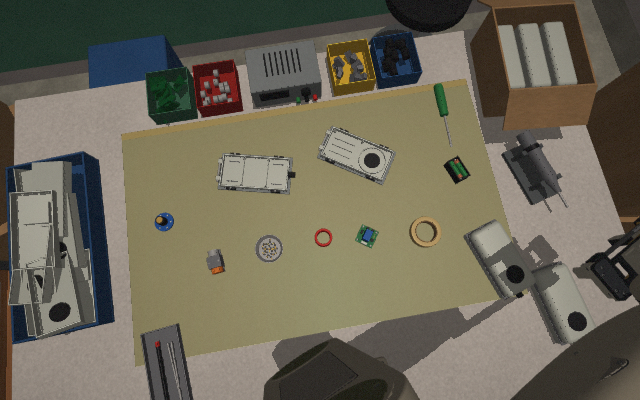

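View pics/side0.png

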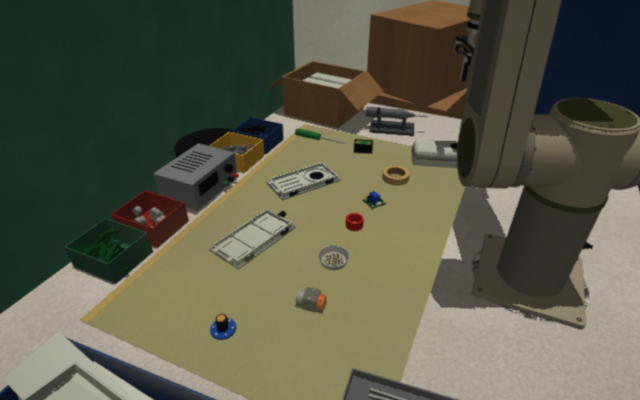

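The top view shows every part on the olive mat: rear half at about (255,173) with its spout to the right, front half at (357,155) and its window at (372,160). The loose parts are the battery (457,169), board (367,236), collar (323,237), pump (215,261) and sensor (164,221). I'll zoom in next.

```bash
python3 - <<'E'
import cv2
im=cv2.imread("pics/top0.png")
def crop(im,x,y,w,h,s): return cv2.resize(im[y:y+h,x:x+w],None,fx=s,fy=s,interpolation=cv2.INTER_CUBIC)
cv2.imwrite("pics/z1.png",crop(im,210,120,200,80,4))
a=[crop(im,x-25,y-25,50,50,8) for x,y in((457,169),(367,236),(215,261),(164,221))]
import numpy as np
cv2.imwrite("pics/z2.png",cv2.resize(np.vstack([np.hstack(a[:2]),np.hstack(a[2:])]),(600,600)))
sd=cv2.imread("pics/side0.png")
a=[crop(sd,x-25,y-25,50,50,8) for x,y in((363,144),(374,199),(312,300),(223,325))]
cv2.imwrite("pics/z3.png",cv2.resize(np.vstack([np.hstack(a[:2]),np.hstack(a[2:])]),(600,600)))
E
```

```text
(no output)
```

View pics/z1.png

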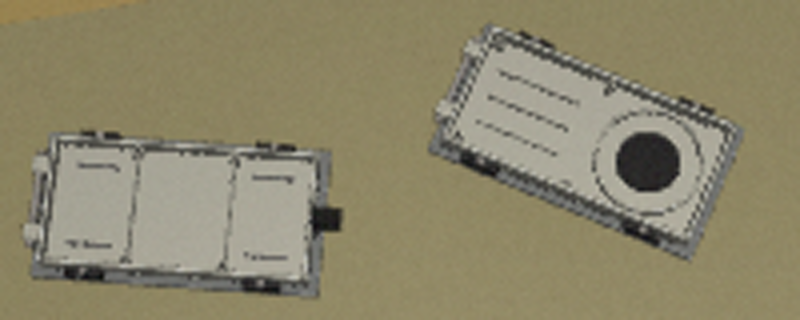

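View pics/z2.png

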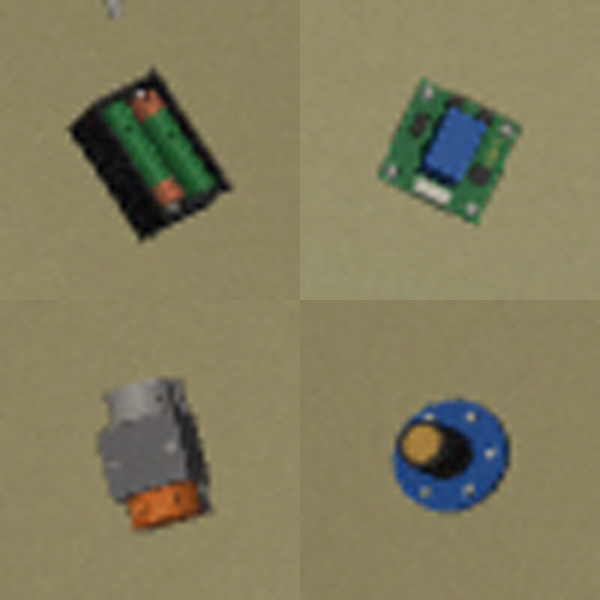

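View pics/z3.png

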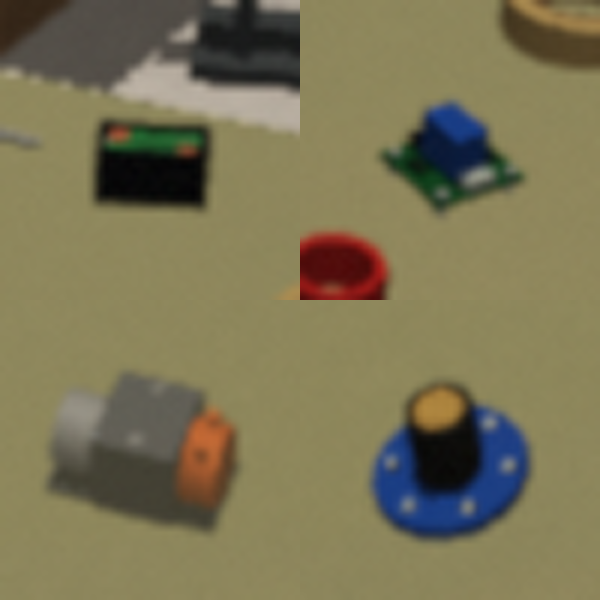

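```bash
cat > h.py <<'E'
import numpy as np,cv2,pickle
from scipy.optimize import minimize
from scipy.spatial.transform import Rotation as R
def load(n): return pickle.load(open(n,"rb"))
def proj(c,P): 
    return cv2.projectPoints(np.asarray(P,float).reshape(-1,1,3),c["rvec"],c["tvec"],c["K"],None)[0].reshape(-1,2)
def unproj(c,uv,z):
    Rm=cv2.Rodrigues(c["rvec"])[0];o=-Rm.T@c["tvec"].ravel()
    d=Rm.T@np.linalg.inv(c["K"])@np.array([uv[0],uv[1],1.0])
    return o+d*(z-o[2])/d[2]
def box(x0,x1,y0,y1,z0,z1): return np.array([[x,y,z] for x in(x0,x1) for y in(y0,y1) for z in(z0,z1)],float)
def cyl(r,z0,z1,n=40):
    t=np.linspace(0,2*np.pi,n,endpoint=False)
    return np.array([[r*np.cos(a),r*np.sin(a),z] for a in t for z in(z0,z1)])
def cylx(r,x0,x1,zc,n=30):
    t=np.linspace(0,2*np.pi,n,endpoint=False)
    return np.array([[x,r*np.cos(a),zc+r*np.sin(a)] for a in t for x in(x0,x1)])
def tf(P,x,y,yaw,z=0):
    c,s=np.cos(yaw),np.sin(yaw)
    return np.c_[x+c*P[:,0]-s*P[:,1],y+s*P[:,0]+c*P[:,1],P[:,2]+z]
S=8
def render(c,parts,pose,win):
    x,y,w,h=win;m=np.zeros((h*S,w*S),np.uint8)
    for P in parts:
        p=(proj(c,tf(P,*pose))-[x-.5,y-.5])*S-.5
        hull=cv2.convexHull(p.astype(np.float32)).reshape(-1,2)
        cv2.fillConvexPoly(m,np.round(hull*16).astype(np.int32),255,shift=4)
    return cv2.resize(m,(w,h),interpolation=cv2.INTER_AREA)/255.
def fg(c,win,thr=30):
    x,y,w,h=win
    im=cv2.cvtColor((c["frame"][y:y+h,x:x+w]/255.).astype(np.float32),cv2.COLOR_RGB2LAB)
    b=np.median(np.concatenate([im[0],im[-1],im[:,0],im[:,-1]]),0)
    d=np.linalg.norm((im-b)*[0.6,1,1],axis=2)
    return np.clip(d/thr,0,1)
def soft(d): return np.clip((d-.25)/.5,0,1)
E
python3 - <<'E'
from h import *
c={n:load(n+"0.pkl") for n in("top","side")}
for n in c:
    Rm=cv2.Rodrigues(c[n]["rvec"])[0];print(n,"cam",-Rm.T@c[n]["tvec"].ravel())
t=c["top"]
def z2(u,v,x0,y0):return ((u+.5)/6-.5+x0,(v+.5)/6-.5+y0)
def z1(u,v):return ((u+.5)/4-.5+210,(v+.5)/4-.5+120)
for nm,p in dict(bat=(457,169),board=(367,236),pump=(215,261),sensor=(163,222),collar=(323,237),dish=(269,248),tape=(425,232)).items(): print(nm,unproj(t,p,.01).round(3), proj(c["side"],unproj(t,p,.01)).round(0))
print("rear plate");P=[unproj(t,z1(*p),.003)[:2] for p in((53,133),(330,150),(317,297),(32,277))]
print(np.round(P,4),np.mean(P,0))
print("front plate");P=[unproj(t,z1(*p),.003)[:2] for p in((490,25),(744,126),(690,260),(430,152))]
print(np.round(P,4),np.mean(P,0)); print("win",unproj(t,z1(648,161),.008))
E
```

```text
top cam [0.29982176 0.0186015  0.98984444]
side cam [0.14523364 0.797452   0.68154656]
bat [ 0.541 -0.402  0.01 ] [[363. 147.]]
board [ 0.404 -0.123  0.01 ] [[375. 201.]]
pump [0.409 0.276 0.01 ] [[310. 302.]]
sensor [0.534 0.4   0.01 ] [[224. 327.]]
collar [ 0.421 -0.009  0.01 ] [[354. 223.]]
dish [0.418 0.134 0.01 ] [[334. 258.]]
tape [ 0.388 -0.275  0.01 ] [[396. 176.]]
rear plate
[[0.7012 0.2231]
 [0.6555 0.0357]
 [0.5536 0.0608]
 [0.6009 0.249 ]] [0.62779567 0.14215232]
front plate
[[ 0.7278 -0.0901]
 [ 0.623  -0.2503]
 [ 0.5351 -0.1931]
 [ 0.6421 -0.0322]] [ 0.63199222 -0.14142643]
win [ 0.60791482 -0.17839521  0.008     ]
```

```bash
cat >> h.py <<'E'
MOD=dict(battery=[box(-.031,.031,-.017,.017,0,.034)],
 board=[box(-.024,.024,-.024,.024,.007,.010),box(-.014,.014,-.009,.009,.01,.034)],
 pump=[box(-.017,.013,-.017,.017,0,.034),cylx(.014,.013,.03,.017),cylx(.014,-.03,-.017,.017)],
 sensor=[cyl(.025,0,.006),cyl(.011,0,.034)],
 collar=[cyl(.023,0,.026)],
 rear=[box(-.098,.098,-.052,.052,0,.004),box(-.091,.091,-.045,.045,0,.019)],
 front=[box(-.098,.098,-.052,.052,0,.004),box(-.091,.091,-.045,.045,0,.019)])
def fit(cs,name,guess,round_=False,wins=None,cams=("top","side"),pad=14,thr=30,z=0):
    data=[]
    for n in cams:
        c=cs[n];pts=np.vstack([proj(c,tf(P,*guess,z)) for P in MOD[name]])
        a=np.floor(pts.min(0)).astype(int)-pad;b=np.ceil(pts.max(0)).astype(int)+pad
        a=np.maximum(a,0);b=np.minimum(b,[640,400])
        w=(a[0],a[1],b[0]-a[0],b[1]-a[1]);m=soft(fg(c,w,thr))
        k=cv2.connectedComponents((m>.3).astype(np.uint8))[1]
        r=render(c,MOD[name],(*guess,z),w)
        best=np.bincount(k[(r>.5)&(k>0)].ravel()).argmax()
        m=m*cv2.dilate((k==best).astype(np.uint8),np.ones((3,3)))
        data.append((c,w,m))
    def cost(p):
        return sum(np.abs(render(c,MOD[name],(p[0],p[1],p[2],z),w)-m).sum() for c,w,m in data)
    best=None
    for yaw in ([guess[2]] if round_ else guess[2]+np.radians([-20,-10,0,10,20])):
        x0=np.array([guess[0],guess[1],yaw])
        sim=[x0,x0+[.008,0,0],x0+[0,.008,0],x0+[0,0,.15]]
        r=minimize(cost,x0,method="Nelder-Mead",options=dict(initial_simplex=sim,xatol=1e-4,fatol=.05,maxiter=200))
        if best is None or r.fun<best.fun:best=r
    return best.x,best.fun,sum(m.sum() for _,_,m in data)
E
cat > loc.py <<'E'
from h import *
c={n:load(n+"0.pkl") for n in("top","side")}
G=dict(battery=(.541,-.402,0),board=(.404,-.123,0),pump=(.409,.276,0),sensor=(.534,.4,0),collar=(.421,-.009,0),rear=(.628,.142,1.36),front=(.632,-.141,1.0))
def dirg(a,b,z):
    d=unproj(c["top"],b,z)-unproj(c["top"],a,z);return np.arctan2(d[1],d[0])
# yaw guesses from crop pixels (6x)
G["battery"]=(.541,-.402,dirg((155/6,70/6),(230/6,187/6),.034))
G["board"]=(.404,-.123,dirg((423/6,175/6),(455/6,105/6),.034))
G["pump"]=(.409,.276,dirg((165/6,500/6),(140/6,400/6),.02))
for k,g in G.items():
    for cams in (("top","side"),("top",),("side",)):
        p,f,a=fit(c,k,g,k in("sensor","collar"),cams=cams)
        print(k,cams,p[:2].round(4),np.degrees(p[2]).round(1),"cost",round(f,1),"of",round(a))
E
python3 loc.py
```

```text
battery ('top', 'side') [ 0.5387 -0.3966] -162.1 cost 48.0 of 667
battery ('top',) [ 0.5381 -0.3964] -161.6 cost 15.3 of 418
battery ('side',) [ 0.5408 -0.3985] -162.4 cost 16.3 of 249
board ('top', 'side') [ 0.4057 -0.1223] -36.2 cost 69.8 of 543
board ('top',) [ 0.4052 -0.1219] -35.8 cost 33.8 of 311
board ('side',) [ 0.4079 -0.1238] -35.2 cost 21.6 of 233
pump ('top', 'side') [0.4078 0.2737] 10.9 cost 198.9 of 865
pump ('top',) [0.407  0.2729] 4.0 cost 52.2 of 326
pump ('side',) [0.4078 0.275 ] 23.6 cost 114.2 of 539
sensor ('top', 'side') [0.538  0.3999] 4.8 cost 75.2 of 787
sensor ('top',) [0.5366 0.4002] 4.0 cost 21.3 of 282
sensor ('side',) [0.5388 0.3996] 1.2 cost 36.0 of 504
collar ('top', 'side') [ 0.4213 -0.0092] 2.9 cost 149.3 of 454
collar ('top',) [ 0.4204 -0.009 ] 7.2 cost 119.8 of 157
collar ('side',) [ 0.4228 -0.0106] 5.5 cost 8.1 of 297
rear ('top', 'side') [0.6288 0.1432] 75.8 cost 2041.1 of 3333
rear ('top',) [0.6288 0.1435] 75.9 cost 1140.8 of 1639
rear ('side',) [0.631  0.1406] 75.6 cost 865.6 of 1693
front ('top', 'side') [ 0.6332 -0.1403] 56.2 cost 1343.5 of 2816
front ('top',) [ 0.6331 -0.1401] 56.3 cost 965.6 of 1661
front ('side',) [ 0.6362 -0.1429] 56.4 cost 365.3 of 1156
```

```bash
cat > ov.py <<'E'
from h import *
c={n:load(n+"0.pkl") for n in("top","side")}
r=np.radians
POSE=dict(battery=(.5387,-.3966,r(-162.1)),board=(.4057,-.1223,r(-36.2)),pump=(.408,.274,r(9)),sensor=(.538,.4,0),collar=(.4213,-.0092,0),rear=(.6288,.1432,r(75.8)),front=(.6332,-.1403,r(56.3)))
def ov(c,poses,z=0,s=6,win=None):
    im=cv2.resize(c["frame"][:,:,::-1],None,fx=s,fy=s,interpolation=cv2.INTER_CUBIC)
    for k,p in poses.items():
        for P in MOD[k]:
            u=cv2.convexHull(((proj(c,tf(P,*p,z))+.5)*s-.5).astype(np.float32))
            cv2.polylines(im,[np.round(u).astype(np.int32)],True,(0,255,255),1)
        e=(proj(c,[[p[0],p[1],.034+z],[p[0]+.02*np.cos(p[2]),p[1]+.02*np.sin(p[2]),.034+z]])+.5)*s
        cv2.line(im,*[tuple(int(a) for a in q) for q in e],(255,0,255),2)
    return im
if __name__=="__main__":
    for n in c:
        im=ov(c[n],POSE);a=[]
        for k in("battery","board","pump","sensor","collar"):
            u=(proj(c[n],[[*POSE[k][:2],.015]])[0]*6).astype(int)
            a.append(im[u[1]-130:u[1]+130,u[0]-130:u[0]+130])
        a.append(a[-1]*0)
        cv2.imwrite(f"pics/ov_{n}.png",np.vstack([np.hstack(a[:3]),np.hstack(a[3:])]))
    for n,w in(("top",(210,120,190,85)),("side",(205,155,140,110))):
        im=ov(c[n],{k:POSE[k] for k in("rear","front")},s=4);x,y,ww,h=w;cv2.imwrite(f"pics/ovs_{n}.png",im[4*y:4*(y+h),4*x:4*(x+ww)])
E
python3 ov.py
```

```text
(no output)
```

View pics/ov_top.png

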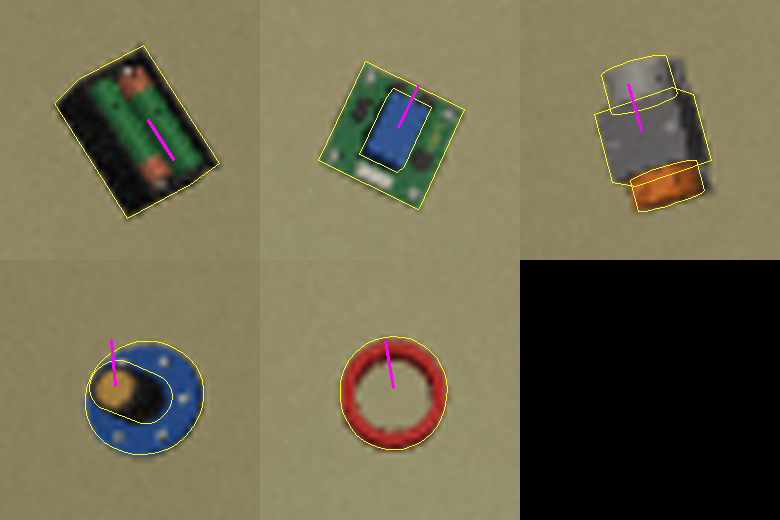

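View pics/ov_side.png

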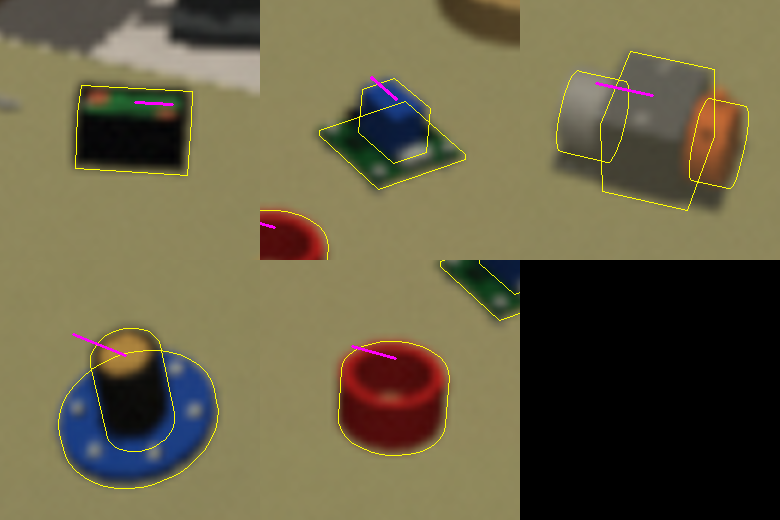

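View pics/ovs_top.png

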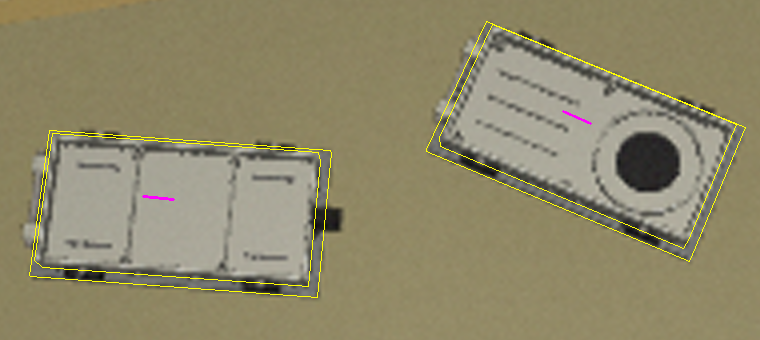

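View pics/ovs_side.png

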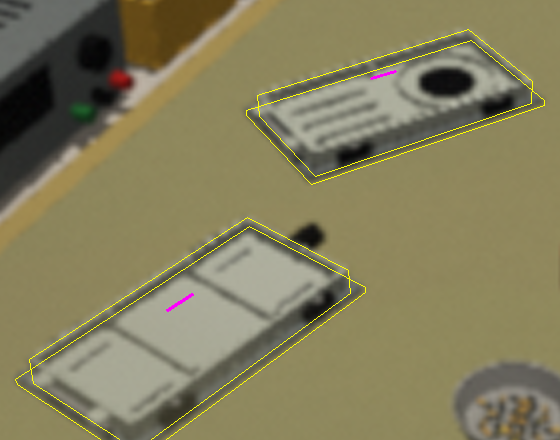

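```bash
python3 - <<'E'
from ov import *
a=[]
for n in c:
    for p in ((.408,.274,r(9)),(.4065,.275,r(14))):
        im=ov(c[n],{"pump":p},s=12);u=(proj(c[n],[[.408,.274,.017]])[0]*12).astype(int)
        a.append(im[u[1]-190:u[1]+190,u[0]-190:u[0]+190])
    raw=cv2.resize(c[n]["frame"][:,:,::-1],None,fx=12,fy=12,interpolation=cv2.INTER_CUBIC)
    if n=="top": cv2.imwrite("pics/pr.png",raw[u[1]-190:u[1]+190,u[0]-190:u[0]+190])
cv2.imwrite("pics/pz.png",cv2.resize(np.vstack([np.hstack(a[:2]),np.hstack(a[2:])]),(600,600)))
E
```

```text
(no output)
```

View pics/pz.png

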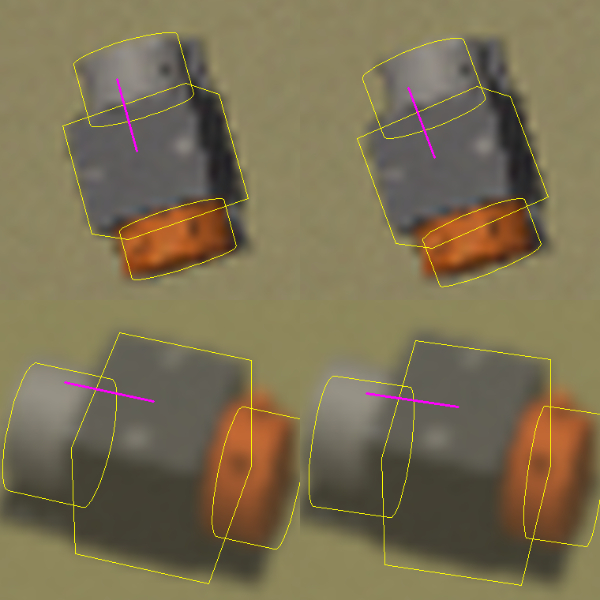

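View pics/pr.png

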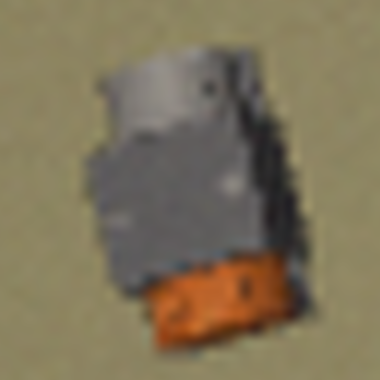

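```bash
python3 - <<'E'
from ov import *
t=c["top"];u=(proj(t,[[.408,.274,.017]])[0]*12).astype(int)
# pr came from top
q=[(90,152),(246,122),(265,255),(122,292)]
P=np.array([unproj(t,((a+u[0]-190+.5)/12-.5,(b+u[1]-190+.5)/12-.5),.034)[:2] for a,b in q])
print(P.round(4),P.mean(0))
for i in range(4): d=P[(i+1)%4]-P[i];print(np.hypot(*d).round(4),np.degrees(np.arctan2(d[1],d[0])).round(1))
s=c["side"];u=(proj(s,[[.408,.274,.017]])[0]*12).astype(int);k=380/300
q=[(110,335),(250,360),(207,470),(75,448)]
P=np.array([unproj(s,((a*k+u[0]-190+.5)/12-.5,((b-300)*k+u[1]-190+.5)/12-.5),.034)[:2] for a,b in q])
print(P.round(4),P.mean(0))
for i in range(4): d=P[(i+1)%4]-P[i];print(np.hypot(*d).round(4),np.degrees(np.arctan2(d[1],d[0])).round(1))
E
```

```text
[[0.4191 0.2904]
 [0.4197 0.2574]
 [0.3915 0.2566]
 [0.3891 0.2869]] [0.40486822 0.27281079]
0.033 -89.1
0.0282 -178.4
0.0303 94.5
0.0302 6.7
[[0.4249 0.2608]
 [0.3941 0.2547]
 [0.3894 0.2865]
 [0.4174 0.2927]] [0.40645931 0.27370263]
0.0314 -168.8
0.0321 98.4
0.0286 12.4
0.0327 -76.7
```

```bash
cat > go.py <<'E'
import sys
from plant import *
import numpy as np
from scipy.spatial.transform import Rotation as R
x,y,z,phi=map(float,sys.argv[1:5])
s=read_state();p=s["tool_pos"];M=R.from_rotvec(s["orientation"]).as_matrix()
a=np.radians(phi);yd=np.array([np.cos(a),np.sin(a),0]);zd=np.array([0,0,-1.]);T=np.c_[np.cross(yd,zd),yd,zd]
d=M.T@(np.array([x,y,z])-p)/.1
t=R.from_matrix(M.T@T).as_rotvec()/np.pi
print("t",round(s["t"],2),"pos",p.round(4),"jaw",np.degrees(np.arctan2(M[1,1],M[0,1])).round(1),"q6",np.degrees(s["q"][5]).round(0),"op",round(s["opening"],4),"F",s["force"].round(1))
print("shift",d.round(3),"turn",t.round(4))
k=np.abs(d).max()
if k>1: print("  one call (scaled):",(d/k).round(3),"calls",k.round(2))
E
python3 go.py .5387 -.3966 .09 -72
```

```text
t 0.1 pos [ 0.2612 -0.5395  0.1892] jaw -64.2 q6 -5.0 op 0.0924 F [ 0.1 -0.5  0.5]
shift [ 3.12  -0.076  0.992] turn [-0.0005 -0.      0.0435]
  one call (scaled): [ 1.    -0.024  0.318] calls 3.12
```

Request:
move_arm([
  [0.5,0,0.16,0,0,0,1],
  [1,-0.02,0.32,0,0,0,1],
  [1,-0.02,0.32,0,0,0,1],
])

```text
t: 0.4
tool_pos: [0.3536, -0.4906, 0.155]
orientation: [-3.056, -0.707, -0.001]
force: [-0.4, 0.3, -0.5]
opening: 0.0928
```

Request:
move_arm([
  [0.5,0,0.16,0,0,0,1],
  [1,-0.02,0.32,0,0,0,1],
  [1,-0.02,0.32,0,0,0,1],
])

```text
t: 0.7
tool_pos: [0.4424, -0.4453, 0.1232]
orientation: [-3.056, -0.707, 0.001]
force: [0.5, 0.7, -1.1]
opening: 0.0931
```

Request:
move_arm([
  [0.5,0,0.16,0,0,0.02,1],
  [1,-0.02,0.32,0,0,0.043,1],
  [1,-0.02,0.32,0,0,0.043,1],
])

```text
t: 1.0
tool_pos: [0.531, -0.4003, 0.0913]
orientation: [-3.099, -0.495, 0.002]
force: [-0.0, 0.5, -1.0]
opening: 0.0929
```

```bash
python3 go.py .5387 -.3966 .013 -72
```

```text
t 1.0 pos [ 0.531  -0.4003  0.0913] jaw -71.8 q6 30.0 op 0.0929 F [-0.   0.5 -1. ]
shift [ 0.085 -0.009  0.783] turn [-0.0012  0.0002  0.0008]
```

Request:
move_arm([
  [0.08,-0.01,0.3,0,0,0,1],
  [0.085,-0.01,0.6,0,0,0,1],
  [0.085,-0.01,0.78,0,0,0,1],
  [0.085,-0.01,0.78,0,0,0,1],
  [0.085,-0.01,0.78,0,0,0,-1],
  [0.085,-0.01,0.78,0,0,0,-1],
  [0.085,-0.01,0.78,0,0,0,-1],
  [0.085,-0.01,0.78,0,0,0,-1],
], squeeze=20)

```text
t: 1.8
tool_pos: [0.5373, -0.4011, 0.0177]
orientation: [3.101, 0.493, 0.002]
force: [0.3, -0.4, -0.5]
opening: 0.0658
```

```bash
python3 go.py .6438 .2023 .13 -104
```

```text
t 1.8 pos [ 0.5373 -0.4011  0.0177] jaw -71.9 q6 31.0 op 0.0658 F [ 0.3 -0.4 -0.5]
shift [ 2.887 -5.403 -1.13 ] turn [ 0.0005 -0.0005  0.1782]
  one call (scaled): [ 0.534 -1.    -0.209] calls 5.4
```

Request:
move_arm([
  [0,0,0,0,0,0,-1],
  [0,0,0,0,0,0,-1],
  [0,0,0,0,0,0,-1],
])

```text
t: 2.1
tool_pos: [0.5366, -0.4003, 0.0162]
orientation: [3.102, 0.494, 0.0]
force: [-0.4, 0.1, -0.1]
opening: 0.042
```

```bash
python3 go.py .5387 -.3966 .013 -72
```

```text
t 2.1 pos [ 0.5366 -0.4003  0.0162] jaw -71.9 q6 31.0 op 0.042 F [-0.4  0.1 -0.1]
shift [ 0.031 -0.029  0.032] turn [ 0.     -0.      0.0005]
```

Request:
move_arm([
  [0.02,-0.02,0.02,0,0,0,-1],
  [0.02,-0.02,0.02,0,0,0,-1],
  [0.02,-0.02,0.02,0,0,0,-1],
  [0.02,-0.02,0.02,0,0,0,-1],
])

```text
t: 2.5
tool_pos: [0.5379, -0.3978, 0.0141]
orientation: [-3.102, -0.494, 0.0]
force: [-0.6, 0.4, -0.9]
opening: 0.0095
```

```bash
python3 go.py .6438 .2023 .13 -104
```

```text
t 2.5 pos [ 0.5379 -0.3978  0.0141] jaw -71.9 q6 31.0 op 0.0095 F [-0.6  0.4 -0.9]
shift [ 2.871 -5.375 -1.159] turn [-0.      0.      0.1783]
  one call (scaled): [ 0.534 -1.    -0.216] calls 5.38
```

```bash
cat > look.py <<'E'
import sys
from h import *
from plant import read_camera
tag=sys.argv[1]; X=[float(v) for v in sys.argv[2:5]]
a=[]
for n in("top","side"):
    c=read_camera(n);pickle.dump(c,open(f"{n}{tag}.pkl","wb"))
    u=proj(c,[X])[0];x=int(np.clip(u[0]-40,0,560));y=int(np.clip(u[1]-40,0,320))
    a.append(cv2.resize(c["frame"][y:y+80,x:x+80,::-1],(400,400),interpolation=cv2.INTER_CUBIC));print(n,"origin",x,y,"x5")
cv2.imwrite(f"pics/l{tag}.png",np.hstack(a))
E
python3 look.py 1 .5387 -.3966 .02
```

```text
top origin 416 129 x5
side origin 323 105 x5
```

View pics/l1.png

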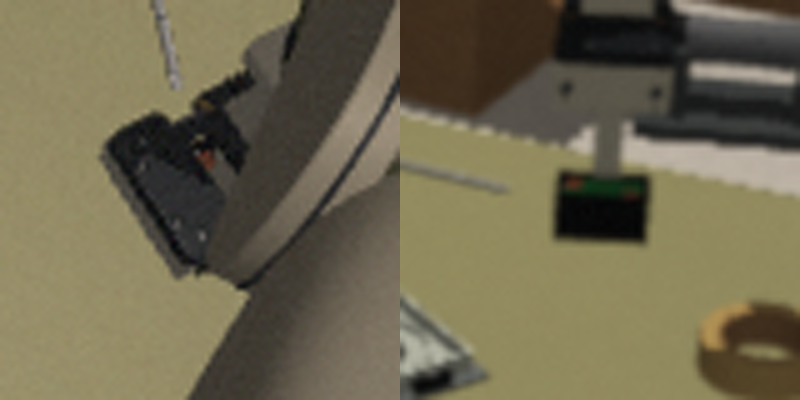

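```bash
python3 go.py .5387 -.3966 .013 -72; python3 - <<'E'
from h import *
c=load("side1.pkl");t=load("top1.pkl")
for z in(.014,.034,.06,.1,.15): 
    print(z,((proj(c,[[.538,-.398,z]])[0]-[323,105])*5+[400,0]).round(),((proj(t,[[.538,-.398,z]])[0]-[416,129])*5).round())
E
```

```text
t 2.6 pos [ 0.5379 -0.3979  0.0141] jaw -71.9 q6 31.0 op 0.0023 F [ 0.9 -0.6  0.6]
shift [ 0.012 -0.01   0.011] turn [ 0.     -0.      0.0005]
0.014 [603. 210.] [202. 205.]
0.034 [605. 183.] [215. 193.]
0.06 [607. 147.] [233. 178.]
0.1 [611.  91.] [263. 153.]
0.15 [616.  18.] [303. 118.]
```

```bash
python3 - <<'E'
from h import *
c=load("side1.pkl");im=c["frame"][70:170,300:440,::-1]
cv2.imwrite("pics/s1.png",cv2.resize(im,None,fx=5.5,fy=5.5,interpolation=cv2.INTER_CUBIC))
E
```

```text
(no output)
```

View pics/s1.png

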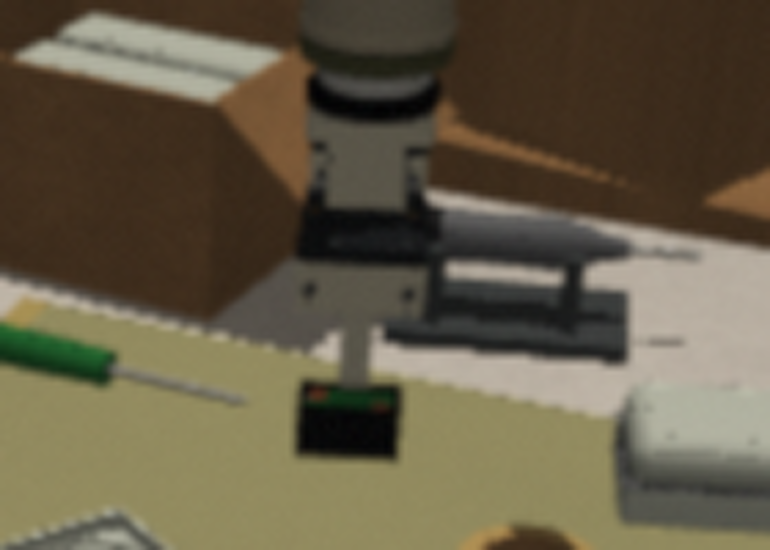

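```bash
python3 - <<'E'
from h import *
c=load("side1.pkl");t=load("top1.pkl")
p=np.array([.5379,-.3979,.0141]);a=np.radians(-71.9);yd=np.array([np.cos(a),np.sin(a),0]);xd=np.cross(yd,[0,0,-1])
def S(P): return ((proj(c,[P])[0]-[300,70]+.5)*5.5).round()
for sy in(-1,1):
  for sx in(-1,1): print("body",sy,sx,S(p+sy*.094*yd+sx*.0375*xd+[0,0,.084]))
for o in(0,.017,.0345): print("finger near edge at tip/84",o,[S(p-o*yd+sx*.0075*xd+[0,0,h]) for h in(0,.02,.084) for sx in(-1,1)])
print("battery top corners",[S(P) for P in tf(MOD["battery"][0],.5387,-.3966,np.radians(-162.1))if P[2]>.01])
# full top crop
im=t["frame"][90:220,400:560,::-1];im=cv2.resize(im,None,fx=5,fy=5,interpolation=cv2.INTER_CUBIC);im=cv2.convertScaleAbs(im,alpha=1.8)
cv2.imwrite("pics/t1.png",cv2.resize(im,(738,600)))
E
```

```text
body -1 -1 [424. 375.]
body -1 1 [288. 367.]
body 1 -1 [427. 237.]
body 1 1 [305. 230.]
finger near edge at tip/84 0 [array([365., 427.]), array([340., 425.]), array([367., 397.]), array([342., 396.]), array([374., 299.]), array([349., 298.])]
finger near edge at tip/84 0.017 [array([364., 440.]), array([339., 439.]), array([366., 410.]), array([341., 409.]), array([373., 312.]), array([348., 310.])]
finger near edge at tip/84 0.0345 [array([363., 454.]), array([338., 453.]), array([366., 424.]), array([340., 423.]), array([373., 325.]), array([346., 324.])]
battery top corners [array([300., 408.]), array([303., 382.]), array([404., 414.]), array([405., 387.])]
```

View pics/t1.png

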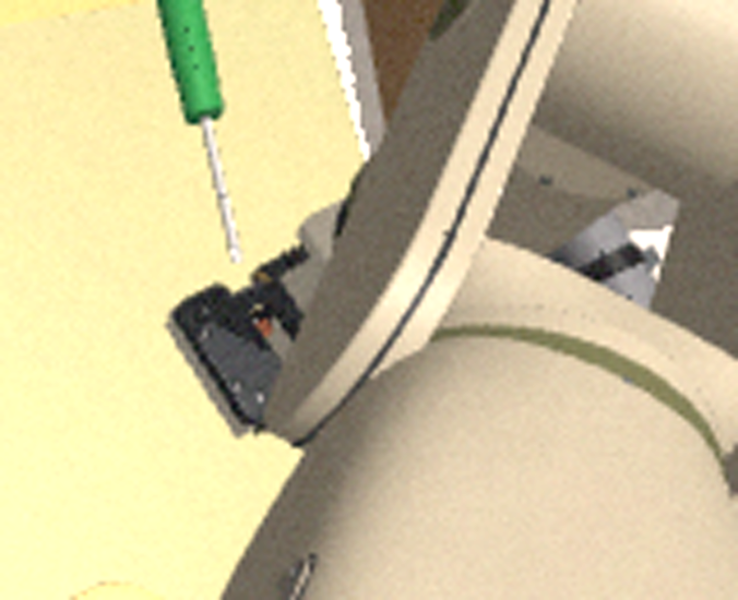

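```bash
python3 - <<'E'
from h import *
from plant import *
c=load("side0.pkl")
p=np.array([.2612,-.5395,.1891]);a=np.radians(-64.2);yd=np.array([np.cos(a),np.sin(a),0]);xd=np.cross(yd,[0,0,-1])
x0,y0,k=420,20,7
im=cv2.resize(c["frame"][y0:y0+85,x0:x0+110,::-1],None,fx=k,fy=k,interpolation=cv2.INTER_CUBIC)
def S(P,col): q=((proj(c,[P])[0]-[x0,y0]+.5)*k).astype(int);cv2.circle(im,tuple(int(v) for v in q),4,col,1)
for sy in(-1,1):
  S(p+sy*.0465*yd,(0,0,255))
  for sx in(-1,1): S(p+sy*.094*yd+sx*.0375*xd+[0,0,.084],(0,255,255))
cv2.imwrite("pics/s0z.png",im); s=read_state();print(s["q"],s["tool_pos"])
E
```

```text
[-7.13467842e-01  4.49026276e-01  1.43774156e+00 -4.17049678e-06
  1.25480735e+00  5.41670769e-01] [ 0.53789306 -0.39787357  0.01414017]
```

View pics/s0z.png

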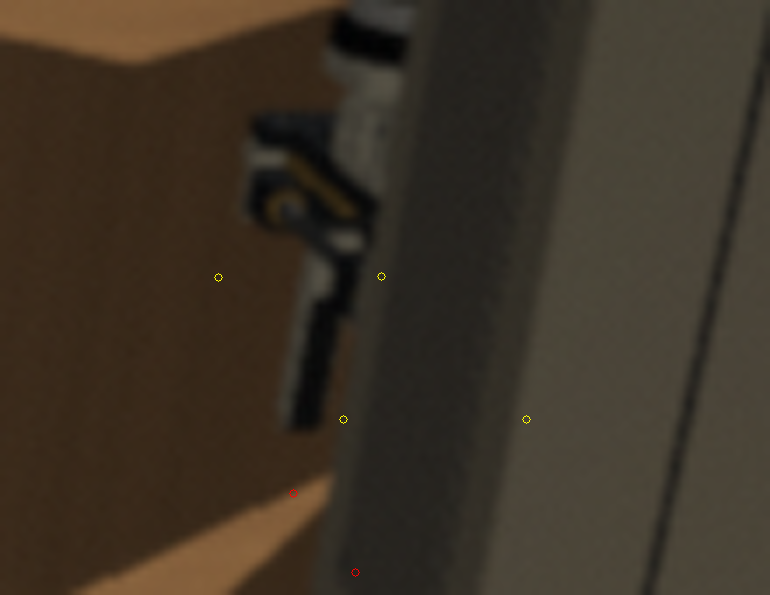

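The side view shows the fingers shut in mid-air above the battery. The real fingertips sit about 35 mm higher than the reported TCP; the start picture shows the same offset. I'll open the jaws here, go lower, and check the height by eye against the battery.

Request:
move_arm([
  [0.012,-0.01,0,0,0,0,1],
  [0.012,-0.01,0,0,0,0,1],
  [0.012,-0.01,0,0,0,0,1],
  [0.012,-0.01,0,0,0,0,1],
  [0.012,-0.01,0,0,0,0,1],
  [0.012,-0.01,0,0,0,0,1],
  [0.012,-0.01,0,0,0,0,1],
  [0.012,-0.01,0,0,0,0,1],
])

```text
t: 3.4
tool_pos: [0.5387, -0.3965, 0.0141]
orientation: [-3.103, -0.494, 0.0]
force: [0.0, 0.1, 0.4]
opening: 0.0618
```

Request:
move_arm([
  [0,0,0,0,0,0,1],
  [0,0,0,0,0,0,1],
  [0,0,0.1,0,0,0,1],
  [0,0,0.2,0,0,0,1],
  [0,0,0.26,0,0,0,1],
  [0,0,0.26,0,0,0,1],
  [0,0,0.26,0,0,0,1],
])

```text
t: 4.1
tool_pos: [0.5384, -0.3962, -0.0125]
orientation: [-3.102, -0.494, 0.001]
force: [0.0, 0.0, -0.4]
opening: 0.0928
```

```bash
python3 go.py .5387 -.3966 -.022 -72;python3 look.py 2 .5387 -.3966 .02; python3 - <<'E'
from h import *
c=load("side2.pkl");im=c["frame"][90:160,320:410,::-1]
cv2.imwrite("pics/s2.png",cv2.resize(im,None,fx=8,fy=8,interpolation=cv2.INTER_CUBIC))
E
```

```text
t 4.1 pos [ 0.5384 -0.3962 -0.0125] jaw -71.9 q6 31.0 op 0.0928 F [ 0.   0.  -0.4]
shift [0.002 0.004 0.095] turn [-0.0003  0.0002  0.0005]
top origin 416 129 x5
side origin 323 105 x5
```

View pics/s2.png

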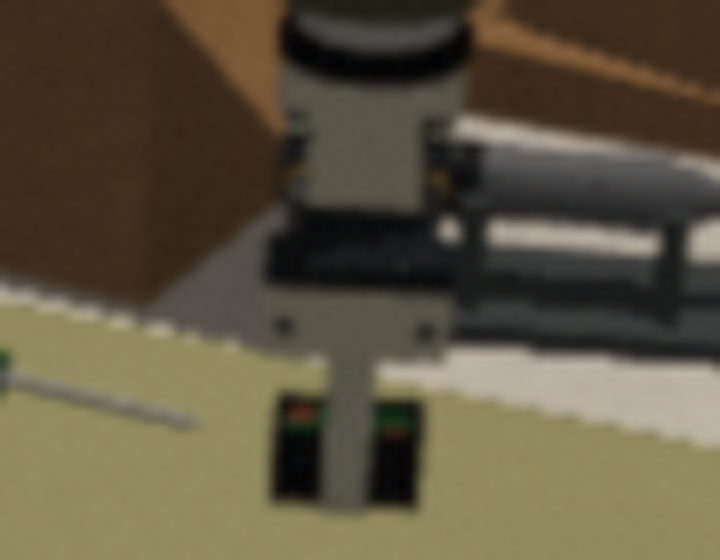

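```bash
python3 - <<'E'
from h import *
c=load("side2.pkl")
p=np.array([.5384,-.3962,0]);a=np.radians(-71.9);yd=np.array([np.cos(a),np.sin(a),0])
for o in(.0465,.064):
  print(o,[(z,((proj(c,[p-o*yd+[0,0,z]])[0]-[320,90]+.5)*8).round(0)) for z in(0,.01,.02,.03,.04)])
E
```

```text
0.0465 [(0, array([345., 546.])), (0.01, array([346., 524.])), (0.02, array([347., 503.])), (0.03, array([349., 481.])), (0.04, array([350., 459.]))]
0.064 [(0, array([343., 567.])), (0.01, array([345., 546.])), (0.02, array([346., 524.])), (0.03, array([347., 502.])), (0.04, array([349., 480.]))]
```

Request:
move_arm([
  [0.003,0,0.06,0,0,0,-1],
  [0.003,0,0.06,0,0,0,-1],
  [0.003,0,0.06,0,0,0,-1],
  [0.003,0,0.06,0,0,0,-1],
  [0.003,0,0.06,0,0,0,-1],
  [0.003,0,0.06,0,0,0,-1],
  [0.003,0,0.06,0,0,0,-1],
  [0.003,0,0.06,0,0,0,-1],
])

```text
t: 5.0
tool_pos: [0.539, -0.3964, -0.0178]
orientation: [3.103, 0.494, 0.0]
force: [-0.1, -0.0, 0.5]
opening: 0.0339
```

Request:
move_arm([
  [0,0,0,0,0,0,-1],
  [0,0,0,0,0,0,-1],
])

```text
t: 5.2
tool_pos: [0.5391, -0.3965, -0.0178]
orientation: [3.102, 0.494, 0.0]
force: [0.1, 0.1, 0.2]
opening: 0.0339
```

Request:
move_arm([
  [0,0,-0.3,0,0,0,-1],
  [0,0,-0.7,0,0,0,-1],
  [0.1,-0.2,-0.88,0,0,0,-1],
  [0.3,-0.6,-0.88,0,0,0,-1],
  [0.5,-1,-0.88,0,0,0,-1],
  [0.53,-1,-0.88,0,0,0,-1],
])

```text
t: 5.8
tool_pos: [0.5588, -0.2797, 0.0698]
orientation: [-3.099, -0.499, 0.0]
force: [0.4, 0.1, -1.3]
opening: 0.0339
```

```bash
python3 go.py .6438 .2023 .07 -104
```

```text
t 5.8 pos [ 0.5588 -0.2797  0.0698] jaw -71.7 q6 40.0 op 0.0339 F [ 0.4  0.1 -1.3]
shift [ 2.321 -4.309  0.01 ] turn [-0.0008  0.0002  0.1795]
  one call (scaled): [ 0.539 -1.     0.002] calls 4.31
```

Request:
move_arm([
  [0.22,-0.4,0,0,0,0,-1],
  [0.44,-0.8,0,0,0,0,-1],
  [0.54,-1,0,0,0,0,-1],
])

```text
t: 6.1
tool_pos: [0.5789, -0.1701, 0.0699]
orientation: [-3.101, -0.496, 0.0]
force: [-0.8, 0.1, -1.6]
opening: 0.0339
```

Request:
move_arm([
  [0.22,-0.4,0,0,0,0,-1],
  [0.44,-0.8,0,0,0,0,-1],
  [0.54,-1,0,0,0,0,-1],
])

```text
t: 6.4
tool_pos: [0.5992, -0.0582, 0.07]
orientation: [-3.101, -0.497, -0.0]
force: [-0.3, -0.1, -0.5]
opening: 0.034
```

Request:
move_arm([
  [0.22,-0.4,0,0,0,0,-1],
  [0.44,-0.8,0,0,0,0,-1],
  [0.54,-1,0,0,0,0,-1],
])

```text
t: 6.7
tool_pos: [0.6195, 0.0538, 0.07]
orientation: [-3.101, -0.497, -0.0]
force: [-0.8, -1.0, -0.8]
opening: 0.0341
```

Request:
move_arm([
  [0.22,-0.4,0,0,0,0.04,-1],
  [0.44,-0.8,0,0,0,0.08,-1],
  [0.54,-1,0,0,0,0.13,-1],
  [0.54,-1,0,0,0,0.178,-1],
  [0.54,-1,0,0,0,0.178,-1],
])

```text
t: 7.2
tool_pos: [0.6394, 0.163, 0.0696]
orientation: [3.118, -0.383, -0.001]
force: [0.5, -0.4, -0.8]
opening: 0.034
```

```bash
python3 go.py .6438 .2023 -.01 -104.2; python3 look.py 3 .6438 .2023 .05
```

```text
t 7.2 pos [0.6394 0.163  0.0696] jaw -104.0 q6 114.0 op 0.034 F [ 0.5 -0.4 -0.8]
shift [-0.052 -0.392  0.796] turn [0.0002 0.0002 0.001 ]
top origin 188 125 x5
side origin 192 195 x5
```

View pics/l3.png

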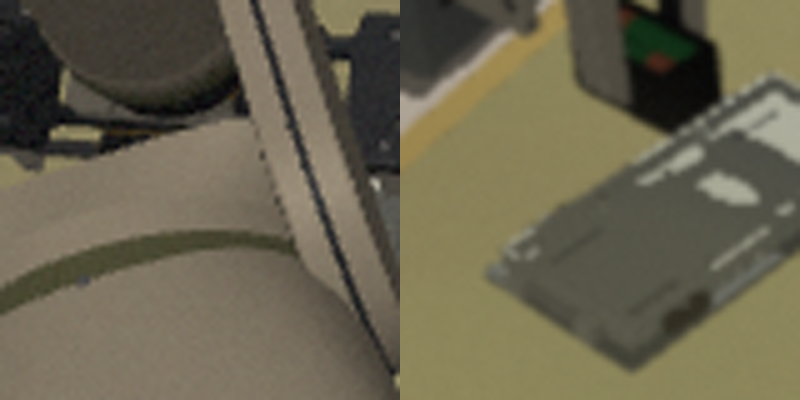

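Request:
move_arm([
  [-0.05,-0.39,0,0,0,0.001,-1],
  [-0.05,-0.39,0.2,0,0,0.001,-1],
  [-0.05,-0.39,0.4,0,0,0.001,-1],
  [-0.05,-0.39,0.5,0,0,0.001,-1],
  [-0.05,-0.39,0.5,0,0,0.001,-1],
])

```text
t: 7.8
tool_pos: [0.6423, 0.2002, 0.0178]
orientation: [3.116, -0.385, -0.006]
force: [-0.4, 0.2, -1.6]
opening: 0.0338
```

```bash
python3 go.py .6438 .2023 -.009 -104.2; python3 look.py 4 .6438 .2023 .03
python3 - <<'E'
from h import *
c=load("side4.pkl");im=c["frame"][190:275,190:290,::-1]
cv2.imwrite("pics/s4.png",cv2.resize(im,None,fx=7,fy=7,interpolation=cv2.INTER_CUBIC))
E
```

```text
t 7.8 pos [0.6423 0.2002 0.0178] jaw -104.1 q6 117.0 op 0.0338 F [-0.4  0.2 -1.6]
shift [ 0.01  -0.025  0.268] turn [0.0006 0.0012 0.0007]
top origin 190 128 x5
side origin 193 202 x5
```

View pics/s4.png

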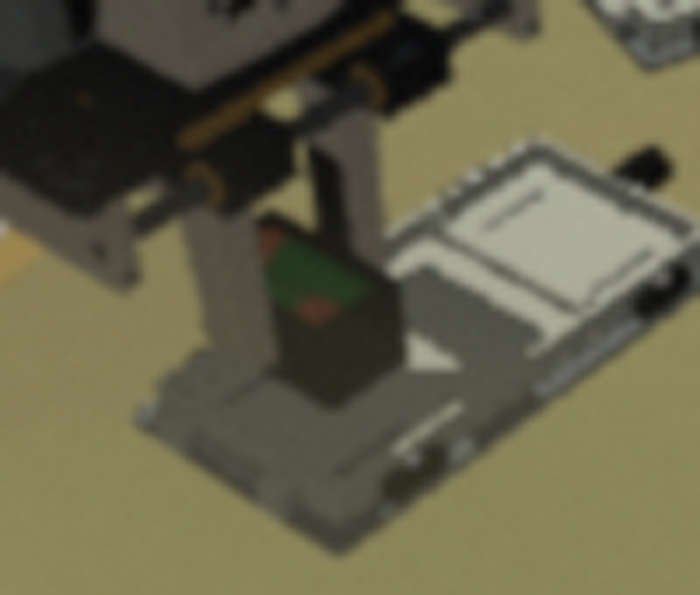

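```bash
python3 - <<'E'
from h import *
c=load("side4.pkl")
p=np.array([.6423,.2002,.0178]);a=np.radians(-104.1);yd=np.array([np.cos(a),np.sin(a),0]);xd=np.cross(yd,[0,0,-1])
def S(P): return ((proj(c,[P])[0]-[190,190]+.5)*7).round(0)
for off in(.025,.03,.035,.04):
  print(off,[S(p-o*yd+sx*.0075*xd+[0,0,off]).tolist() for o in(.017,.0345) for sx in(-1,1)], "body",[S(p-.094*yd+sx*.0375*xd+[0,0,off+.084]).tolist() for sx in(-1,1)])
for zb in(.031,.036,.041):
  Q=tf(MOD["battery"][0],.6423,.2002,a+np.pi/2,zb)
  print(zb,[S(P).tolist() for P in Q])
E
```

```text
0.025 [[288.0, 373.0], [257.0, 354.0], [247.0, 401.0], [216.0, 382.0]] body [[118.0, 333.0], [-42.0, 232.0]]
0.03 [[286.0, 362.0], [255.0, 343.0], [245.0, 389.0], [214.0, 370.0]] body [[115.0, 320.0], [-45.0, 219.0]]
0.035 [[284.0, 350.0], [253.0, 331.0], [243.0, 378.0], [212.0, 358.0]] body [[113.0, 307.0], [-48.0, 206.0]]
0.04 [[282.0, 338.0], [251.0, 320.0], [241.0, 366.0], [210.0, 347.0]] body [[110.0, 293.0], [-51.0, 193.0]]
0.031 [[418.0, 377.0], [407.0, 298.0], [341.0, 430.0], [329.0, 351.0], [293.0, 302.0], [280.0, 224.0], [215.0, 352.0], [201.0, 274.0]]
0.036 [[416.0, 365.0], [406.0, 286.0], [339.0, 419.0], [327.0, 339.0], [291.0, 291.0], [278.0, 213.0], [213.0, 341.0], [199.0, 262.0]]
0.041 [[415.0, 354.0], [404.0, 274.0], [337.0, 407.0], [325.0, 327.0], [289.0, 279.0], [276.0, 201.0], [211.0, 330.0], [197.0, 250.0]]
```

Request:
move_arm([
  [0.01,-0.02,0.1,0,0,0,-1],
  [0.01,-0.02,0.2,0,0,0,-1],
  [0.01,-0.02,0.24,0,0,0,-1],
  [0.01,-0.02,0.26,0,0,0,-1],
  [0.01,-0.02,0.26,0,0,0,-1],
  [0.01,-0.02,0.26,0,0,0,-1],
])

```text
t: 8.5
tool_pos: [0.6456, 0.2032, -0.0056]
orientation: [-3.118, 0.386, -0.0]
force: [0.5, -0.4, -0.2]
opening: 0.0341
```

```bash
python3 go.py .6438 .2023 -.0098 -104.2
```

```text
t 8.5 pos [ 0.6456  0.2032 -0.0056] jaw -104.1 q6 117.0 op 0.0341 F [ 0.5 -0.4 -0.2]
shift [-0.016  0.013  0.042] turn [-0.     -0.0001  0.0004]
```

Request:
move_arm([
  [-0.015,0.01,0.01,0,0,0,-1],
  [-0.015,0.01,0.02,0,0,0,-1],
  [-0.015,0.01,0.02,0,0,0,-1],
  [-0.015,0.01,0.02,0,0,0,-1],
])

```text
t: 8.9
tool_pos: [0.6438, 0.2026, -0.0078]
orientation: [-3.118, 0.386, -0.0]
force: [0.1, 0.7, -1.0]
opening: 0.0339
```

```bash
python3 go.py .6438 .2023 -.0098 -104.2
```

```text
t 8.9 pos [ 0.6438  0.2026 -0.0078] jaw -104.1 q6 117.0 op 0.0339 F [ 0.1  0.7 -1. ]
shift [0.    0.003 0.02 ] turn [-0.     -0.      0.0004]
```

Request:
move_arm([
  [0,0,0.01,0,0,0,-1],
  [0,0,0.02,0,0,0,-1],
  [0,0,0.02,0,0,0,-1],
])

```text
t: 9.2
tool_pos: [0.6439, 0.2025, -0.0098]
orientation: [-3.118, 0.386, -0.0]
force: [0.0, 0.3, 0.0]
opening: 0.0337
```

```bash
python3 go.py .6438 .2023 -.0098 -104.2
```

```text
t 9.2 pos [ 0.6439  0.2025 -0.0098] jaw -104.1 q6 117.0 op 0.0337 F [0.  0.3 0. ]
shift [-0.001  0.003  0.   ] turn [-0.     -0.0001  0.0004]
```

Request:
move_arm([
  [0,0,0,0,0,0,0.1],
  [0,0,0,0,0,0,0.1],
  [0,0,0,0,0,0,0.1],
  [0,0,0,0,0,0,0.1],
  [0,0,-0.3,0,0,0,0.1],
  [0,0,-0.7,0,0,0,0.1],
  [0,0,-0.8,0,0,0,0.1],
])

```text
t: 9.9
tool_pos: [0.647, 0.2032, 0.0759]
orientation: [-3.115, 0.386, -0.011]
force: [1.0, 0.1, 0.4]
opening: 0.0514
```

```bash
python3 go.py .538 .4 .06 -104; python3 look.py 5 .6438 .2023 .03
```

```text
t 9.9 pos [0.647  0.2032 0.0759] jaw -104.1 q6 117.0 op 0.0514 F [1.  0.1 0.4]
shift [-1.539 -1.641  0.155] turn [-0.0011 -0.0022 -0.0008]
  one call (scaled): [-0.938 -1.     0.094] calls 1.64
top origin 190 128 x5
side origin 193 202 x5
```

View pics/l5.png

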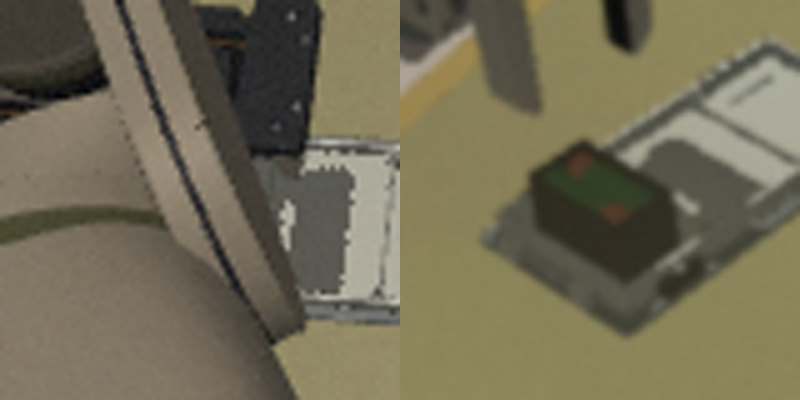

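Request:
move_arm([
  [-0.4,-0.4,0,0,0,-0.047,0.5],
  [-0.7,-0.7,0,0,0,-0.095,0.5],
  [-0.94,-1,0,0,0,-0.142,0.5],
  [-0.94,-1,0,0,0,-0.19,0.5],
  [-0.94,-1,0,0,0,-0.19,0.5],
])

```text
t: 10.5
tool_pos: [0.5751, 0.3232, 0.0678]
orientation: [3.091, 0.555, -0.005]
force: [-0.1, -0.1, -0.1]
opening: 0.0698
```

```bash
python3 go.py .538 .4 .06 -34
```

```text
t 10.5 pos [0.5751 0.3232 0.0678] jaw -69.6 q6 95.0 op 0.0698 F [-0.1 -0.1 -0.1]
shift [-0.081 -0.849  0.078] turn [-0.0002  0.0009 -0.198 ]
```

Request:
move_arm([
  [-0.04,-0.4,0,0,0,-0.047,0.5],
  [-0.08,-0.85,0,0,0,-0.095,0.5],
  [-0.08,-0.85,0,0,0,-0.142,0.5],
  [-0.08,-0.85,0,0,0,-0.19,0.5],
  [-0.08,-0.85,0,0,0,-0.198,0.5],
  [-0.08,-0.85,0,0,0,-0.198,0.5],
])

```text
t: 11.1
tool_pos: [0.5404, 0.3985, 0.0691]
orientation: [2.782, 1.458, -0.002]
force: [0.1, -0.7, -0.2]
opening: 0.0697
```

```bash
python3 go.py .538 .4 -.018 -34
```

```text
t 11.1 pos [0.5404 0.3985 0.0691] jaw -34.7 q6 67.0 op 0.0697 F [ 0.1 -0.7 -0.2]
shift [ 0.    -0.028  0.871] turn [-0.0001  0.0004 -0.0038]
```

Request:
move_arm([
  [0,-0.03,0.3,0,0,0,0.5],
  [0,-0.03,0.6,0,0,0,0.3],
  [0,-0.03,0.8,0,0,0,0.1],
  [0,-0.03,0.87,0,0,0,0],
  [0,-0.03,0.87,0,0,0,0],
  [0,-0.03,0.87,0,0,0,0],
])

```text
t: 11.7
tool_pos: [0.5389, 0.4014, -0.0156]
orientation: [-2.779, -1.465, -0.002]
force: [0.6, -0.3, 0.7]
opening: 0.0466
```

```bash
python3 go.py .538 .4 -.018 -34; python3 look.py 6 .538 .4 .02
```

```text
t 11.7 pos [ 0.5389  0.4014 -0.0156] jaw -34.4 q6 67.0 op 0.0466 F [ 0.6 -0.3  0.7]
shift [-0.017  0.001  0.024] turn [ 0.0002 -0.0005 -0.0023]
top origin 121 179 x5
side origin 181 282 x5
```

View pics/l6.png

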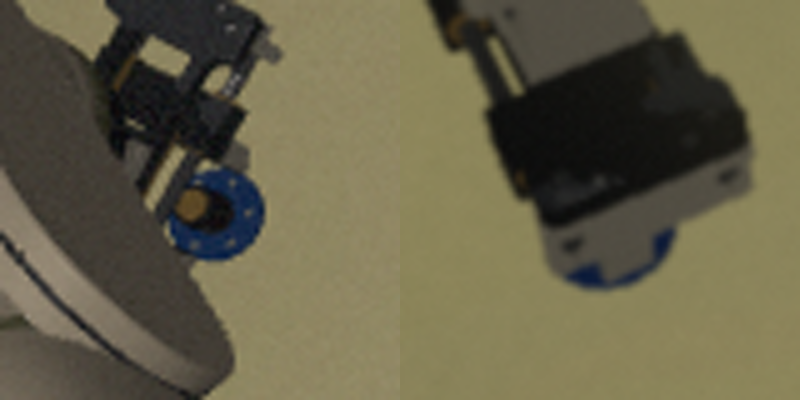

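```bash
cat > tool.py <<'E'
from h import *
def toolov(c,p,jaw,op,win,k,fn,off=.033):
    p=np.array(p)+[0,0,off];a=np.radians(jaw);yd=np.array([np.cos(a),np.sin(a),0]);xd=np.cross(yd,[0,0,-1])
    x0,y0,w,h=win;im=cv2.resize(c["frame"][y0:y0+h,x0:x0+w,::-1],None,fx=k,fy=k,interpolation=cv2.INTER_CUBIC)
    im=cv2.convertScaleAbs(im,alpha=1.5)
    for sy in(-1,1):
        P=np.array([p+sy*(op/2+o)*yd+sx*.0075*xd+[0,0,z] for o in(0,.0175) for sx in(-1,1) for z in(0,.06)])
        q=cv2.convexHull(((proj(c,P)-[x0,y0]+.5)*k).astype(np.float32));cv2.polylines(im,[q.astype(np.int32)],True,(0,0,255),1)
    cv2.imwrite(fn,im)
E
python3 - <<'E'
from tool import *
toolov(load("top6.pkl"),(.5389,.4014,-.0156),-34.4,.0466,(135,190,60,60),10,"pics/t6.png")
E
```

```text
(no output)
```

View pics/t6.png

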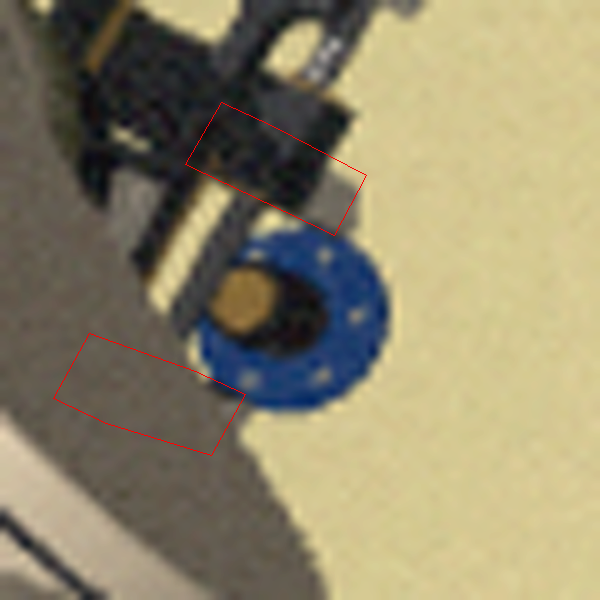

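Request:
move_arm([
  [-0.015,0,0.02,0,0,0,-1],
  [-0.015,0,0.02,0,0,0,-1],
  [-0.015,0,0.02,0,0,0,-1],
  [-0.015,0,0.02,0,0,0,-1],
  [-0.015,0,0.02,0,0,0,-1],
  [-0.015,0,0.02,0,0,0,-1],
])

```text
t: 12.4
tool_pos: [0.5371, 0.4001, -0.0186]
orientation: [-2.778, -1.468, -0.0]
force: [-0.8, -0.9, 1.7]
opening: 0.0214
```

```bash
python3 go.py .6083 -.1780 .07 -34
```

```text
t 12.4 pos [ 0.5371  0.4001 -0.0186] jaw -34.3 q6 67.0 op 0.0214 F [-0.8 -0.9  1.7]
shift [-4.375  3.845 -0.887] turn [ 0.     -0.0001 -0.0016]
  one call (scaled): [-1.     0.879 -0.203] calls 4.37
```

Request:
move_arm([
  [0,0,-0.3,0,0,0,-1],
  [0,0,-0.7,0,0,0,-1],
  [-0.2,0.2,-0.9,0,0,0,-1],
  [-0.6,0.5,-0.9,0,0,0,-1],
  [-1,0.88,-0.9,0,0,0,-1],
  [-1,0.88,-0.9,0,0,0,-1],
])

```text
t: 13.0
tool_pos: [0.5542, 0.2628, 0.0712]
orientation: [2.779, 1.462, -0.001]
force: [-0.4, 0.7, -0.4]
opening: 0.0215
```

Request:
move_arm([
  [-0.35,0.31,0,0,0,0,-1],
  [-0.7,0.62,0,0,0,0,-1],
  [-1,0.88,0,0,0,0,-1],
])

```text
t: 13.3
tool_pos: [0.5698, 0.1341, 0.0711]
orientation: [2.777, 1.468, 0.0]
force: [0.0, 0.0, -0.9]
opening: 0.0211
```

Request:
move_arm([
  [-0.35,0.31,0,0,0,0,-1],
  [-0.7,0.62,0,0,0,0,-1],
  [-1,0.88,0,0,0,0,-1],
])

```text
t: 13.6
tool_pos: [0.5863, 0.0016, 0.0712]
orientation: [2.778, 1.467, 0.0]
force: [-0.1, 0.3, -0.3]
opening: 0.0217
```

Request:
move_arm([
  [-0.35,0.31,0,0,0,0,-1],
  [-0.7,0.62,0,0,0,0,-1],
  [-1,0.88,0,0,0,0,-1],
  [-1,0.88,0,0,0,0,-1],
])

```text
t: 14.0
tool_pos: [0.6029, -0.1335, 0.0712]
orientation: [2.779, 1.461, -0.0]
force: [-0.4, 0.7, -0.2]
opening: 0.0217
```

```bash
python3 go.py .6083 -.1780 .07 -34
```

```text
t 14.0 pos [ 0.6029 -0.1335  0.0712] jaw -34.5 q6 17.0 op 0.0217 F [-0.4  0.7 -0.2]
shift [-0.335  0.297  0.013] turn [ 0.0005  0.0003 -0.003 ]
```

Request:
move_arm([
  [-0.335,0.297,0,0,0,0,-1],
  [-0.335,0.297,0.3,0,0,0,-1],
  [-0.335,0.297,0.5,0,0,0,-1],
  [-0.335,0.297,0.65,0,0,0,-1],
  [-0.335,0.297,0.65,0,0,0,-1],
  [-0.335,0.297,0.65,0,0,0,-1],
])

```text
t: 14.6
tool_pos: [0.6083, -0.1724, 0.0064]
orientation: [-2.777, -1.469, 0.0]
force: [-0.4, -0.5, 0.2]
opening: 0.0216
```

```bash
python3 go.py .6083 -.1780 -.0103 -34; python3 look.py 7 .6083 -.178 .02
```

```text
t 14.6 pos [ 0.6083 -0.1724  0.0064] jaw -34.2 q6 14.0 op 0.0216 F [-0.4 -0.5  0.2]
shift [-0.046  0.031  0.167] turn [-0.0001 -0.     -0.0014]
top origin 332 118 x5
side origin 276 132 x5
```

View pics/l7.png

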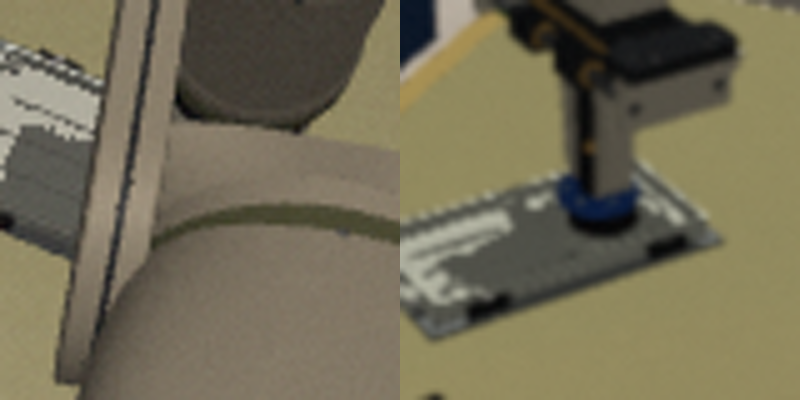

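Request:
move_arm([
  [-0.03,0.02,0.05,0,0,0,-1],
  [-0.03,0.02,0.1,0,0,0,-1],
  [-0.03,0.02,0.13,0,0,0,-1],
  [-0.03,0.02,0.13,0,0,0,-1],
  [-0.03,0.02,0.13,0,0,0,-1],
])

```text
t: 15.2
tool_pos: [0.6079, -0.1767, -0.0071]
orientation: [-2.777, -1.467, 0.0]
force: [0.2, 0.2, -0.4]
opening: 0.0219
```

```bash
python3 go.py .6083 -.1780 -.0106 -34
```

```text
t 15.2 pos [ 0.6079 -0.1767 -0.0071] jaw -34.3 q6 13.0 op 0.0219 F [ 0.2  0.2 -0.4]
shift [-0.008  0.01   0.035] turn [-0.0002  0.     -0.0017]
```

Request:
move_arm([
  [-0.008,0.01,0.02,0,0,0,-1],
  [-0.008,0.01,0.03,0,0,0,-1],
  [-0.008,0.01,0.03,0,0,0,-1],
])

```text
t: 15.5
tool_pos: [0.6084, -0.1781, -0.01]
orientation: [-2.778, -1.468, 0.0]
force: [-0.5, -0.0, -0.5]
opening: 0.0213
```

```bash
python3 go.py .6083 -.1780 -.0106 -34
```

```text
t 15.5 pos [ 0.6084 -0.1781 -0.01  ] jaw -34.3 q6 13.0 op 0.0213 F [-0.5 -0.  -0.5]
shift [-0.    -0.001  0.006] turn [-0.0001  0.     -0.0017]
```

Request:
move_arm([
  [0,0,0.005,0,0,0,0],
  [0,0,0.005,0,0,0,0],
  [0,0,0.005,0,0,0,0],
  [0,0,0.005,0,0,0,0],
  [0,0,-0.3,0,0,0,0],
  [0,0,-0.7,0,0,0,0],
  [0,0,-0.9,0,0,0,0.5],
])

```text
t: 16.2
tool_pos: [0.6102, -0.1787, 0.084]
orientation: [2.775, 1.466, 0.004]
force: [1.4, -0.2, -0.0]
opening: 0.0507
```

```bash
python3 go.py .4215 -.0095 .06 -34
```

```text
t 16.2 pos [ 0.6102 -0.1787  0.084 ] jaw -34.3 q6 13.0 op 0.0507 F [ 1.4 -0.2 -0. ]
shift [ 0.334 -2.513  0.23 ] turn [ 0.0013 -0.0003 -0.0016]
  one call (scaled): [ 0.133 -1.     0.091] calls 2.51
```

Request:
move_arm([
  [0.05,-0.4,0,0,0,0,0.7],
  [0.1,-0.8,0,0,0,0,0.7],
  [0.13,-1,0,0,0,0,0.7],
])

```text
t: 16.5
tool_pos: [0.5312, -0.1093, 0.0799]
orientation: [-2.776, -1.468, 0.001]
force: [-0.3, -0.3, 0.2]
opening: 0.0742
```

Request:
move_arm([
  [0.05,-0.4,0.05,0,0,0,0.7],
  [0.1,-0.8,0.1,0,0,0,0.7],
  [0.13,-1,0.15,0,0,0,0.7],
  [0.13,-1,0.15,0,0,0,0.7],
])

```text
t: 16.9
tool_pos: [0.4556, -0.0422, 0.0642]
orientation: [-2.775, -1.469, 0.002]
force: [-0.8, 0.7, 0.1]
opening: 0.079
```

```bash
python3 go.py .4215 -.0095 .0 -34; python3 look.py 8 .6083 -.178 .02
```

```text
t 16.9 pos [ 0.4556 -0.0422  0.0642] jaw -34.2 q6 22.0 op 0.079 F [-0.8  0.7  0.1]
shift [ 0.079 -0.465  0.643] turn [-0.0006  0.0001 -0.0011]
top origin 332 118 x5
side origin 276 132 x5
```

View pics/l8.png

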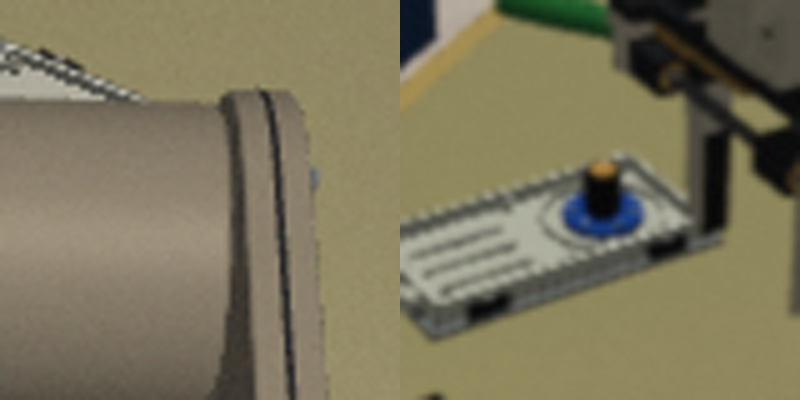

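Request:
move_arm([
  [0.08,-0.46,0,0,0,0,0.7],
  [0.08,-0.46,0.2,0,0,0,0.6],
  [0.08,-0.46,0.5,0,0,0,0.5],
  [0.08,-0.46,0.64,0,0,0,0.5],
  [0.08,-0.46,0.64,0,0,0,0.5],
  [0.08,-0.46,0.64,0,0,0,0.5],
])

```text
t: 17.6
tool_pos: [0.4253, -0.0119, 0.0018]
orientation: [2.778, 1.467, 0.0]
force: [0.1, -0.0, 0.7]
opening: 0.0698
```

```bash
python3 go.py .4215 -.0095 -.025 -34; python3 - <<'E'
from h import *
c=load("side8.pkl");x,y,w,h=300,150,60,45
im=c["frame"][y:y+h,x:x+w].astype(int)
b=(im[...,2]-im[...,0]>40);ys,xs=np.nonzero(b);print(xs.min()+x,xs.max()+x,ys.min()+y,ys.max()+y)
m=((im[...,0]-im[...,2])>60);ys,xs=np.nonzero(m);u=(xs.mean()+x,ys.mean()+y);print(len(xs),u,unproj(c,u,.042))
g=MOD["sensor"][0]
for dx in(0,):
  p=proj(c,tf(g,.6083,-.178,0,.008));print(p.min(0),p.max(0))
  print(proj(c,[[.6083,-.178,.042]]))
E
python3 look.py 9 .4215 -.0095 .02
```

```text
t 17.6 pos [ 0.4253 -0.0119  0.0018] jaw -34.3 q6 26.0 op 0.0698 F [ 0.1 -0.   0.7]
shift [-0.002 -0.045  0.268] turn [ 0.0001 -0.     -0.0018]
309 323 171 178
13 (np.float64(316.0), np.float64(165.15384615384616)) [ 0.61110375 -0.18072436  0.042     ]
[308.19653837 169.51523993] [324.81506549 179.98840977]
[[316.46259791 165.78202223]]
top origin 283 196 x5
side origin 314 179 x5
```

View pics/l9.png

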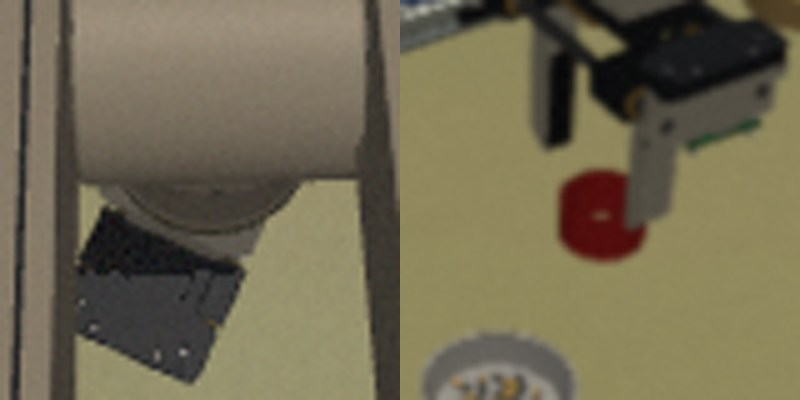

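Request:
move_arm([
  [0,-0.045,0.1,0,0,0,0.5],
  [0,-0.045,0.2,0,0,0,0.5],
  [0,-0.045,0.26,0,0,0,0.5],
  [0,-0.045,0.27,0,0,0,0.3],
  [0,-0.045,0.27,0,0,0,0.3],
])

```text
t: 18.2
tool_pos: [0.4202, -0.0087, -0.0263]
orientation: [-2.777, -1.468, 0.001]
force: [-0.1, 0.4, 0.7]
opening: 0.0615
```

```bash
python3 go.py .4215 -.0095 -.025 -34; python3 look.py 10 .4215 -.0095 .02
```

```text
t 18.2 pos [ 0.4202 -0.0087 -0.0263] jaw -34.3 q6 26.0 op 0.0615 F [-0.1  0.4  0.7]
shift [ 0.001  0.015 -0.013] turn [-0.0003  0.0001 -0.0016]
top origin 283 196 x5
side origin 314 179 x5
```

View pics/l10.png

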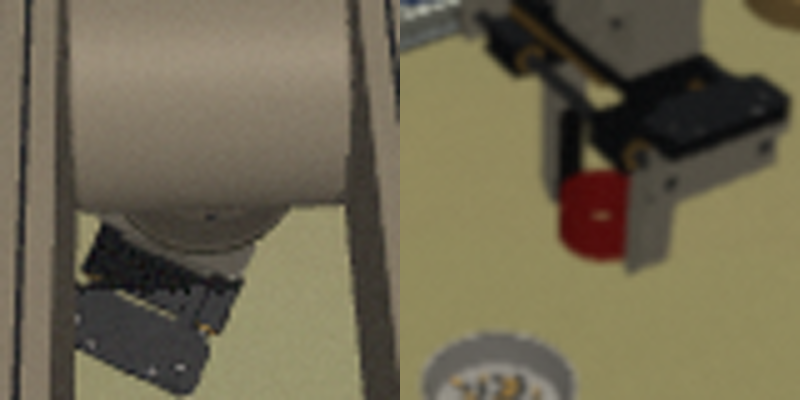

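Both fingers straddle the collar, with the near finger at (650,235) and the far one at (565,150). I'll close on it.

Request:
move_arm([
  [0,0.01,-0.01,0,0,0,-1],
  [0,0.01,-0.01,0,0,0,-1],
  [0,0.01,-0.01,0,0,0,-1],
  [0,0.01,-0.01,0,0,0,-1],
  [0,0.01,-0.01,0,0,0,-1],
], squeeze=12)

```text
t: 18.8
tool_pos: [0.422, -0.0095, -0.0244]
orientation: [2.777, 1.467, 0.001]
force: [-0.9, -0.2, 4.4]
opening: 0.0464
```

```bash
python3 go.py .6088 -.1785 .07 -34; python3 look.py 11 .4215 -.0095 .02
```

```text
t 18.8 pos [ 0.422  -0.0095 -0.0244] jaw -34.3 q6 26.0 op 0.0464 F [-0.9 -0.2  4.4]
shift [-0.344  2.496 -0.942] turn [ 0.0003 -0.0001 -0.0016]
  one call (scaled): [-0.138  1.    -0.377] calls 2.5
top origin 283 196 x5
side origin 314 179 x5
```

View pics/l11.png

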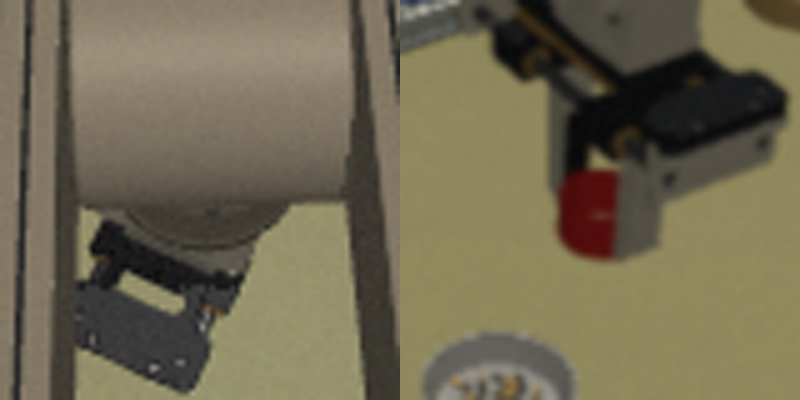

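Request:
move_arm([
  [0,0,-0.3,0,0,0,-1],
  [0,0,-0.7,0,0,0,-1],
  [-0.05,0.4,-0.94,0,0,0,-1],
  [-0.1,0.8,-0.94,0,0,0,-1],
  [-0.14,1,-0.94,0,0,0,-1],
])

```text
t: 19.4
tool_pos: [0.499, -0.0792, 0.0706]
orientation: [2.775, 1.466, 0.004]
force: [-1.2, 0.3, -0.8]
opening: 0.0464
```

Request:
move_arm([
  [-0.05,0.4,0,0,0,0,-1],
  [-0.1,0.8,0,0,0,0,-1],
  [-0.14,1,0,0,0,0,-1],
  [-0.14,1,0,0,0,0,-1],
])

```text
t: 19.8
tool_pos: [0.5718, -0.147, 0.0684]
orientation: [-2.779, -1.465, 0.001]
force: [0.1, 0.0, 0.3]
opening: 0.0461
```

```bash
python3 go.py .6088 -.1785 .07 -34.3
```

```text
t 19.8 pos [ 0.5718 -0.147   0.0684] jaw -34.4 q6 15.0 op 0.0461 F [0.1 0.  0.3]
shift [-0.051  0.483 -0.016] turn [-0.0001  0.0001 -0.0005]
```

Request:
move_arm([
  [-0.03,0.3,0,0,0,0,-1],
  [-0.05,0.48,0.1,0,0,0,-1],
  [-0.05,0.48,0.2,0,0,0,-1],
  [-0.05,0.48,0.2,0,0,0,-1],
  [-0.05,0.48,0.2,0,0,0,-1],
])

```text
t: 20.3
tool_pos: [0.6062, -0.175, 0.0482]
orientation: [-2.775, -1.468, 0.002]
force: [-0.5, 0.2, -0.3]
opening: 0.0461
```

```bash
python3 go.py .6088 -.1785 .02 -34.3; python3 look.py 12 .6083 -.178 .04
```

```text
t 20.3 pos [ 0.6062 -0.175   0.0482] jaw -34.3 q6 13.0 op 0.0461 F [-0.5  0.2 -0.3]
shift [-0.014  0.041  0.282] turn [-0.0008  0.0001  0.0002]
top origin 333 115 x5
side origin 276 126 x5
```

View pics/l12.png

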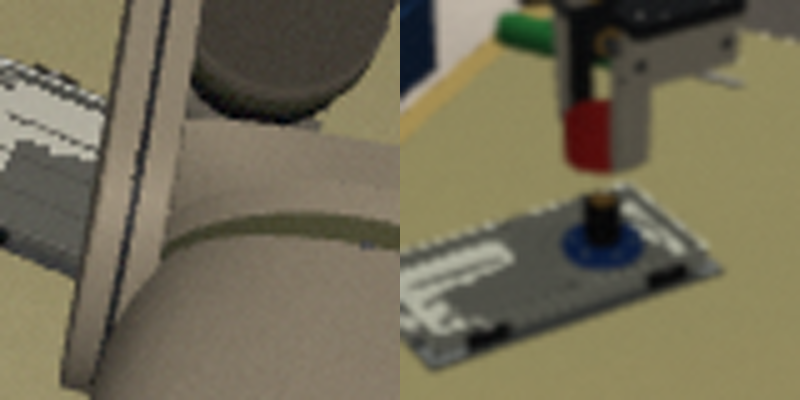

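Request:
move_arm([
  [0,0,0.02,0,0,0,-1],
  [0,0,0.02,0,0,0,-1],
  [0,0,0.02,0,0,0,-1],
  [0,0,0.02,0,0,0,-1],
])

```text
t: 20.8
tool_pos: [0.6079, -0.1763, 0.0473]
orientation: [2.777, 1.468, 0.0]
force: [-0.5, 0.3, -0.9]
opening: 0.0463
```

```bash
python3 go.py .6088 -.1785 .02 -34.3
```

```text
t 20.8 pos [ 0.6079 -0.1763  0.0473] jaw -34.3 q6 13.0 op 0.0463 F [-0.5  0.3 -0.9]
shift [-0.013  0.02   0.273] turn [ 0.0001 -0.      0.0001]
```

Request:
move_arm([
  [-0.013,0.015,0.1,0,0,0,-1],
  [-0.013,0.015,0.2,0,0,0,-1],
  [-0.013,0.015,0.22,0,0,0,-1],
  [-0.013,0.015,0.22,0,0,0,-1],
  [-0.013,0.015,0.22,0,0,0,-1],
  [-0.013,0.015,0.22,0,0,0,-1],
])

```text
t: 21.4
tool_pos: [0.6086, -0.1784, 0.0255]
orientation: [2.777, 1.468, 0.001]
force: [-0.1, 0.9, 0.5]
opening: 0.0465
```

```bash
python3 go.py .6088 -.1785 .0 -34.3; python3 look.py 13 .6083 -.178 .04; python3 - <<'E'
from h import *
c=load("side13.pkl");im=c["frame"][145:190,285:345,::-1]
cv2.imwrite("pics/s13.png",cv2.resize(im,None,fx=12,fy=12,interpolation=cv2.INTER_CUBIC))
E
```

```text
t 21.4 pos [ 0.6086 -0.1784  0.0255] jaw -34.3 q6 13.0 op 0.0465 F [-0.1  0.9  0.5]
shift [-0.     0.002  0.255] turn [ 0.0002 -0.0001  0.    ]
top origin 333 115 x5
side origin 276 126 x5
```

View pics/s13.png

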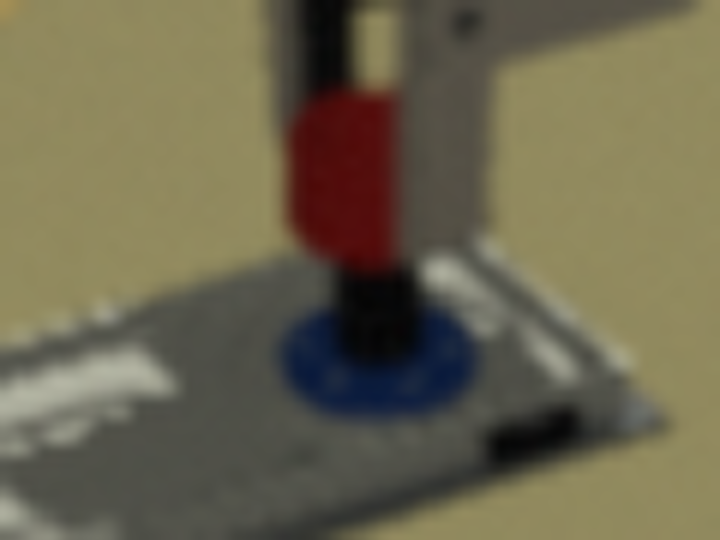

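Request:
move_arm([
  [0,0,0.08,0,0,0,-1],
  [0,0,0.16,0,0,0,-1],
  [0,0,0.22,0,0,0,-1],
  [0,0,0.26,0,0,0,-1],
  [0,0,0.26,0,0,0,-1],
  [0,0,0.26,0,0,0,-1],
])

```text
t: 22.1
tool_pos: [0.6083, -0.1783, -0.001]
orientation: [-2.777, -1.468, 0.0]
force: [0.4, 0.7, -0.1]
opening: 0.0462
```

```bash
python3 go.py .6088 -.1785 -.0104 -34.3
```

```text
t 22.1 pos [ 0.6083 -0.1783 -0.001 ] jaw -34.3 q6 13.0 op 0.0462 F [ 0.4  0.7 -0.1]
shift [0.001 0.006 0.094] turn [-0.0001  0.      0.    ]
```

Request:
move_arm([
  [0,0,0.04,0,0,0,-1],
  [0,0,0.08,0,0,0,-1],
  [0,0,0.09,0,0,0,-1],
  [0,0,0.09,0,0,0,-1],
  [0,0,0.09,0,0,0,-1],
])

```text
t: 22.6
tool_pos: [0.6083, -0.1783, -0.0099]
orientation: [2.778, 1.468, 0.0]
force: [-0.1, 0.4, -0.3]
opening: 0.0466
```

```bash
python3 go.py .6088 -.1785 -.0104 -34.3;  python3 look.py 14 .6083 -.178 .04; python3 - <<'E'
from h import *
c=load("side14.pkl");im=c["frame"][145:190,285:345,::-1]
cv2.imwrite("pics/s14.png",cv2.resize(im,None,fx=12,fy=12,interpolation=cv2.INTER_CUBIC))
E
```

```text
t 22.6 pos [ 0.6083 -0.1783 -0.0099] jaw -34.3 q6 13.0 op 0.0466 F [-0.1  0.4 -0.3]
shift [0.001 0.005 0.005] turn [ 0. -0.  0.]
top origin 333 115 x5
side origin 276 126 x5
```

View pics/s14.png

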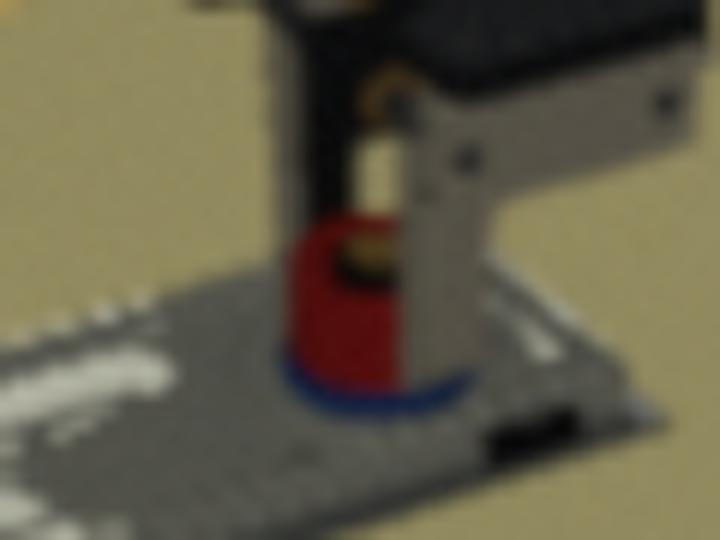

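The collar is around the barrel and its underside is at the flange (y≈395). I'll release and lift.

Request:
move_arm([
  [0,0,0.01,0,0,0,-1],
  [0,0,0.01,0,0,0,-1],
  [0,0,0.005,0,0,0,0.2],
  [0,0,0.005,0,0,0,0.2],
  [0,0,0.005,0,0,0,0.2],
  [0,0,-0.1,0,0,0,0.2],
  [0,0,-0.5,0,0,0,0.2],
  [0,0,-0.9,0,0,0,0.2],
])

```text
t: 23.5
tool_pos: [0.6071, -0.1778, 0.0804]
orientation: [-2.776, -1.467, 0.003]
force: [1.2, -1.2, 0.8]
opening: 0.0559
```

```bash
python3 go.py .4062 -.1225 .06 -34;  python3 look.py 15 .6083 -.178 .04
```

```text
t 23.5 pos [ 0.6071 -0.1778  0.0804] jaw -34.3 q6 13.0 op 0.0559 F [ 1.2 -1.2  0.8]
shift [-0.675 -1.971  0.21 ] turn [-0.0009  0.0002 -0.0016]
  one call (scaled): [-0.342 -1.     0.107] calls 1.97
top origin 333 115 x5
side origin 276 126 x5
```

View pics/l15.png

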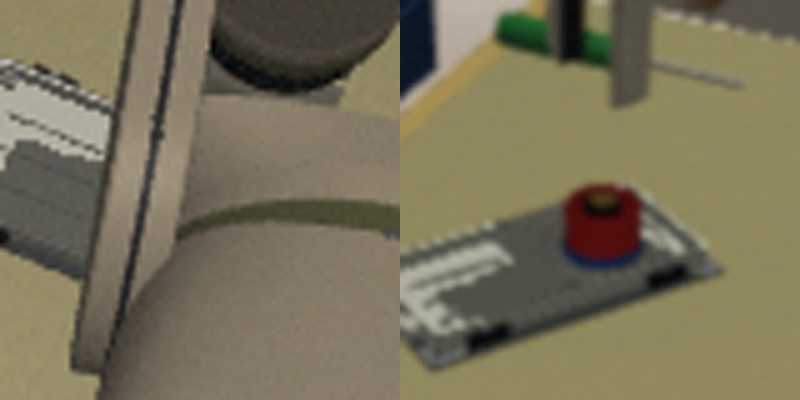

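Request:
move_arm([
  [-0.14,-0.4,0,0,0,0,0.2],
  [-0.28,-0.8,0,0,0,0,0.2],
  [-0.34,-1,0,0,0,0,0.2],
])

```text
t: 23.9
tool_pos: [0.5037, -0.1491, 0.0795]
orientation: [-2.776, -1.467, 0.002]
force: [1.0, -0.3, 0.4]
opening: 0.0557
```

Request:
move_arm([
  [-0.14,-0.4,0.1,0,0,0,0.2],
  [-0.28,-0.8,0.2,0,0,0.01,0.2],
  [-0.33,-0.97,0.2,0,0,0.01,0.2],
  [-0.33,-0.97,0.2,0,0,0.01,0.2],
])

```text
t: 24.3
tool_pos: [0.4057, -0.1219, 0.0597]
orientation: [-2.8, -1.424, 0.001]
force: [-0.1, -0.6, -0.2]
opening: 0.0557
```

```bash
python3 go.py .4062 -.1225 .01 -36;  python3 look.py 16 .4062 -.1225 .02
```

```text
t 24.3 pos [ 0.4057 -0.1219  0.0597] jaw -36.1 q6 12.0 op 0.0557 F [-0.1 -0.6 -0.2]
shift [-0.002  0.008  0.497] turn [-0.0003  0.0001 -0.0005]
top origin 326 194 x5
side origin 334 157 x5
```

View pics/l16.png

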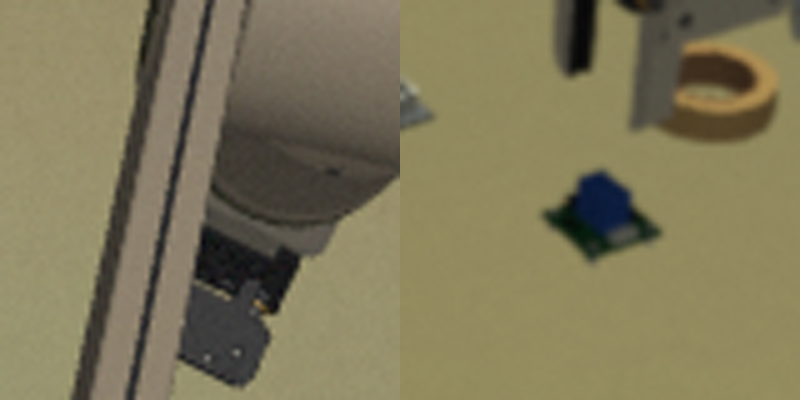

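Request:
move_arm([
  [0,0.008,0.3,0,0,0,0.2],
  [0,0.008,0.5,0,0,0,0.2],
  [0,0.008,0.65,0,0,0,0.2],
  [0,0.008,0.75,0,0,0,0.2],
  [0,0.008,0.75,0,0,0,0.2],
  [0,0.008,0.75,0,0,0,0.2],
])

```text
t: 25.0
tool_pos: [0.4093, -0.1234, -0.0143]
orientation: [2.8, 1.424, 0.001]
force: [0.2, -0.9, 0.2]
opening: 0.0556
```

```bash
python3 go.py .4062 -.1225 -.016 -36;  python3 look.py 17 .4062 -.1225 .02
```

```text
t 25.0 pos [ 0.4093 -0.1234 -0.0143] jaw -36.1 q6 12.0 op 0.0556 F [ 0.2 -0.9  0.2]
shift [-0.011 -0.031  0.017] turn [ 0.0002 -0.     -0.0005]
top origin 326 194 x5
side origin 334 157 x5
```

View pics/l17.png

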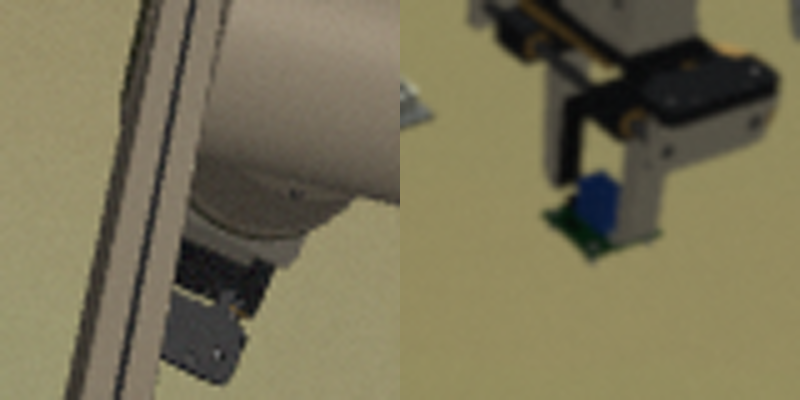

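Both fingers straddle the blue relay. I'll close on it.

Request:
move_arm([
  [-0.01,-0.02,0.01,0,0,0,-1],
  [-0.01,-0.02,0.01,0,0,0,-1],
  [-0.01,-0.02,0.01,0,0,0,-1],
  [-0.01,-0.02,0.01,0,0,0,-1],
  [-0.01,-0.02,0.01,0,0,0,-1],
  [-0.01,-0.02,0.01,0,0,0,-1],
  [-0.01,-0.02,0.01,0,0,0,-1],
], squeeze=15)

```text
t: 25.8
tool_pos: [0.4064, -0.1228, -0.0157]
orientation: [2.8, 1.424, 0.0]
force: [-0.7, 1.0, 3.9]
opening: 0.0278
```

```bash
python3 go.py .6288 .1432 .07 -14.2
```

```text
t 25.8 pos [ 0.4064 -0.1228 -0.0157] jaw -36.1 q6 12.0 op 0.0278 F [-0.7  1.   3.9]
shift [ 3.46   0.23  -0.857] turn [ 1.000e-04  0.000e+00 -1.216e-01]
  one call (scaled): [ 1.     0.067 -0.248] calls 3.46
```

Request:
move_arm([
  [0,0,-0.3,0,0,0,-1],
  [0.1,0,-0.7,0,0,0,-1],
  [0.4,0.03,-0.86,0,0,0,-1],
  [0.8,0.05,-0.86,0,0,0,-1],
  [1,0.07,-0.86,0,0,0,-1],
])

```text
t: 26.3
tool_pos: [0.473, -0.0444, 0.0713]
orientation: [2.799, 1.424, 0.004]
force: [-0.1, -0.6, 0.3]
opening: 0.0278
```

Request:
move_arm([
  [0.4,0.03,0,0,0,0,-1],
  [0.8,0.05,0,0,0,0,-1],
  [1,0.07,0,0,0,0,-1],
])

```text
t: 26.6
tool_pos: [0.5367, 0.0331, 0.0699]
orientation: [-2.799, -1.426, -0.001]
force: [-0.8, -0.8, -0.8]
opening: 0.0281
```

Request:
move_arm([
  [0.4,0.03,0,0,0,-0.04,-1],
  [0.8,0.05,0,0,0,-0.08,-1],
  [1,0.07,0,0,0,-0.12,-1],
  [1,0.07,0,0,0,-0.122,-1],
])

```text
t: 27.0
tool_pos: [0.6009, 0.1095, 0.0696]
orientation: [-2.472, -1.938, -0.0]
force: [-0.7, -0.2, -0.7]
opening: 0.0278
```

```bash
python3 go.py .6288 .1432 .04 -14.2
```

```text
t 27.0 pos [0.6009 0.1095 0.0696] jaw -13.8 q6 19.0 op 0.0278 F [-0.7 -0.2 -0.7]
shift [0.394 0.191 0.296] turn [-0.     -0.0002  0.0022]
```

Request:
move_arm([
  [0.3,0.15,0,0,0,0,-1],
  [0.39,0.19,0.15,0,0,0,-1],
  [0.39,0.19,0.35,0,0,0,-1],
  [0.39,0.19,0.4,0,0,0,-1],
  [0.39,0.19,0.4,0,0,0,-1],
  [0.39,0.19,0.4,0,0,0,-1],
])

```text
t: 27.6
tool_pos: [0.6279, 0.1399, 0.0308]
orientation: [2.479, 1.929, 0.0]
force: [-0.0, 0.2, -0.6]
opening: 0.0276
```

```bash
python3 go.py .6288 .1432 -.0077 -14.2; python3 look.py 18 .6288 .1432 .02
```

```text
t 27.6 pos [0.6279 0.1399 0.0308] jaw -14.2 q6 22.0 op 0.0276 F [-0.   0.2 -0.6]
shift [0.034 0.    0.385] turn [ 0.0001 -0.     -0.0001]
top origin 213 130 x5
side origin 213 192 x5
```

View pics/l18.png

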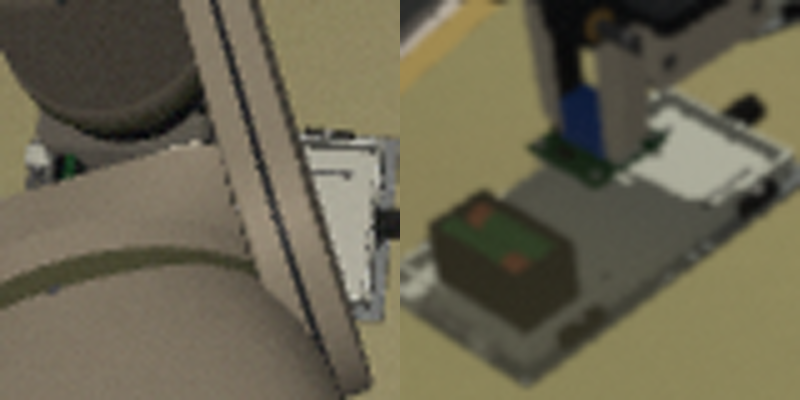

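Request:
move_arm([
  [0.02,0,0.1,0,0,0,-1],
  [0.02,0,0.2,0,0,0,-1],
  [0.02,0,0.3,0,0,0,-1],
  [0.02,0,0.33,0,0,0,-1],
  [0.02,0,0.35,0,0,0,-1],
  [0.02,0,0.35,0,0,0,-1],
  [0.02,0,0.35,0,0,0,-1],
])

```text
t: 28.4
tool_pos: [0.6287, 0.1425, -0.0045]
orientation: [2.478, 1.931, 0.001]
force: [0.1, 0.9, -0.5]
opening: 0.0278
```

```bash
python3 go.py .6288 .1432 -.0077 -14.2; python3 look.py 19 .6288 .1432 .02
```

```text
t 28.4 pos [ 0.6287  0.1425 -0.0045] jaw -14.1 q6 22.0 op 0.0278 F [ 0.1  0.9 -0.5]
shift [ 0.007 -0.001  0.032] turn [ 0.0001 -0.0001  0.0004]
top origin 213 130 x5
side origin 213 192 x5
```

View pics/l19.png

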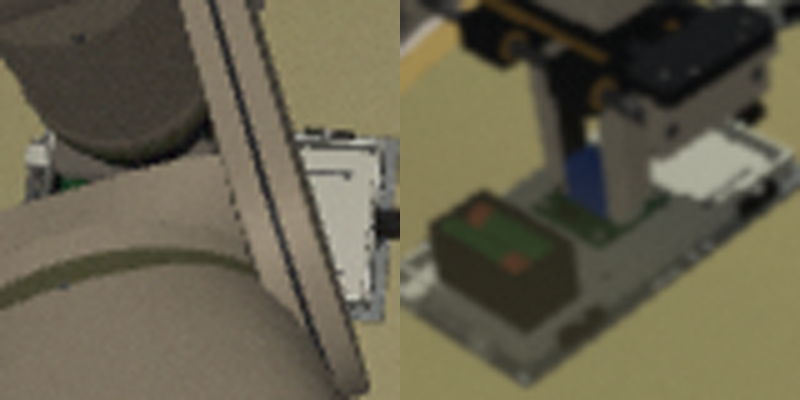

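Board is centred in the middle bay. I'll lower the last 3 mm, release and lift.

Request:
move_arm([
  [0.005,0,0.015,0,0,0,-1],
  [0.005,0,0.028,0,0,0,-1],
  [0.005,0,0.03,0,0,0,-1],
  [0.005,0,0.03,0,0,0,-1],
])

```text
t: 28.9
tool_pos: [0.6287, 0.143, -0.0076]
orientation: [2.478, 1.931, 0.001]
force: [-0.3, 0.0, 1.4]
opening: 0.0277
```

Request:
move_arm([
  [0,0,0.003,0,0,0,-0.05],
  [0,0,0.003,0,0,0,-0.05],
  [0,0,0.003,0,0,0,-0.05],
  [0,0,0.003,0,0,0,-0.05],
  [0,0,-0.15,0,0,0,-0.05],
  [0,0,-0.5,0,0,0,-0.05],
  [0,0,-0.85,0,0,0,0.3],
])

```text
t: 29.6
tool_pos: [0.6278, 0.1428, 0.0783]
orientation: [-2.477, -1.931, 0.002]
force: [1.0, -0.4, 0.5]
opening: 0.048
```

```bash
python3 go.py .4065 .2734 .06 -82.5; python3 look.py 20 .6288 .1432 .02
```

```text
t 29.6 pos [0.6278 0.1428 0.0783] jaw -14.1 q6 22.0 op 0.048 F [ 1.  -0.4  0.5]
shift [ 0.726 -2.464  0.186] turn [-3.000e-04  4.000e-04  3.798e-01]
  one call (scaled): [ 0.295 -1.     0.075] calls 2.46
top origin 213 130 x5
side origin 213 192 x5
```

View pics/l20.png

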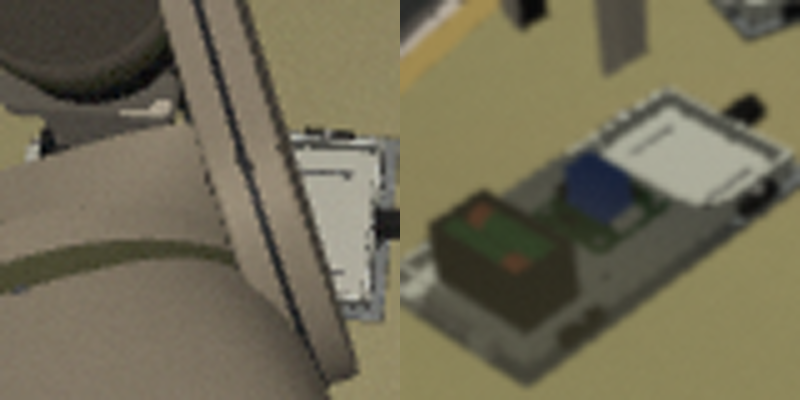

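Request:
move_arm([
  [0.12,-0.4,0,0,0,0.047,0.5],
  [0.24,-0.8,0,0,0,0.094,0.5],
  [0.29,-1,0,0,0,0.14,0.5],
  [0.29,-1,0,0,0,0.187,0.5],
])

```text
t: 30.1
tool_pos: [0.5363, 0.1971, 0.0776]
orientation: [-2.932, -1.126, 0.001]
force: [1.1, 0.3, 0.7]
opening: 0.0699
```

```bash
python3 go.py .4065 .2734 .06 -82.5
```

```text
t 30.1 pos [0.5363 0.1971 0.0776] jaw -48.0 q6 63.0 op 0.0699 F [1.1 0.3 0.7]
shift [-0.453 -1.435  0.177] turn [-0.0002  0.0002  0.1917]
  one call (scaled): [-0.316 -1.     0.124] calls 1.44
```

Request:
move_arm([
  [-0.13,-0.4,0,0,0,0.047,0.5],
  [-0.25,-0.8,0.05,0,0,0.094,0.5],
  [-0.31,-1,0.1,0,0,0.14,0.5],
  [-0.31,-1,0.12,0,0,0.187,0.5],
  [-0.31,-1,0.12,0,0,0.192,0.5],
])

```text
t: 30.6
tool_pos: [0.4479, 0.2491, 0.0655]
orientation: [-3.135, -0.207, -0.0]
force: [0.1, -0.2, 0.4]
opening: 0.07
```

```bash
python3 go.py .4065 .2734 .015 -82.5
```

```text
t 30.6 pos [0.4479 0.2491 0.0655] jaw -82.4 q6 106.0 op 0.07 F [ 0.1 -0.2  0.4]
shift [-0.379 -0.295  0.505] turn [-0.     -0.0001  0.0003]
```

Request:
move_arm([
  [-0.38,-0.29,0,0,0,0,0.5],
  [-0.38,-0.29,0.2,0,0,0,0.5],
  [-0.38,-0.29,0.4,0,0,0,0.5],
  [-0.38,-0.29,0.5,0,0,0,0.5],
  [-0.38,-0.29,0.5,0,0,0,0.5],
  [-0.38,-0.29,0.5,0,0,0,0.5],
])

```text
t: 31.2
tool_pos: [0.4076, 0.2723, 0.0158]
orientation: [-3.134, -0.21, -0.001]
force: [0.3, 0.1, -0.1]
opening: 0.0697
```

```bash
python3 go.py .4065 .2734 -.018 -82.5; python3 look.py 21 .4065 .2734 .02
```

```text
t 31.2 pos [0.4076 0.2723 0.0158] jaw -82.3 q6 110.0 op 0.0697 F [ 0.3  0.1 -0.1]
shift [-0.01  -0.012  0.338] turn [-0.     -0.0001  0.001 ]
top origin 174 221 x5
side origin 271 258 x5
```

View pics/l21.png

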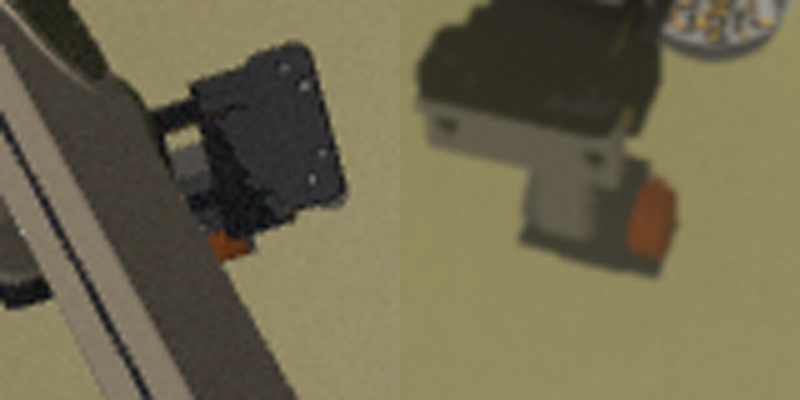

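```bash
python3 - <<'E'
from tool import *
c=load("side21.pkl")
c2=dict(c);f=cv2.cvtColor(c["frame"],cv2.COLOR_RGB2BGR)
toolov(c,(.4076,.2723,.0158),-82.3,.0697,(270,265,80,70),8,"pics/t21.png")
im=cv2.imread("pics/t21.png")
for P in MOD["pump"]:
    q=cv2.convexHull(((proj(c,tf(P,.408,.2735,np.radians(7.5)))-[270,265]+.5)*8).astype(np.float32));cv2.polylines(im,[q.astype(np.int32)],True,(0,255,255),1)
cv2.imwrite("pics/t21.png",im)
E
```

```text
(no output)
```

View pics/t21.png

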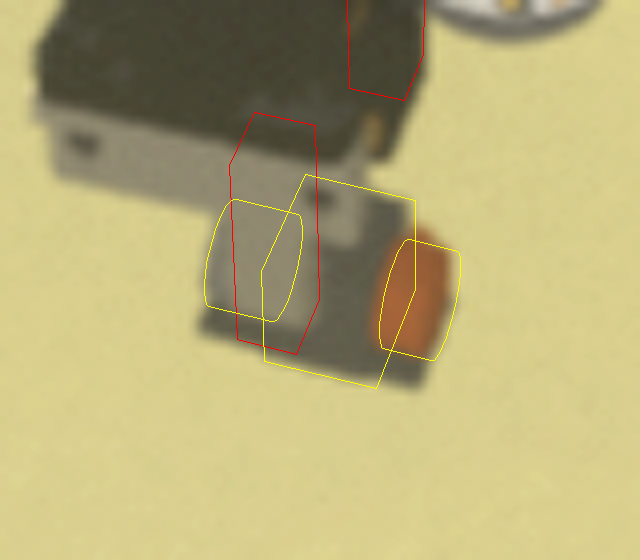

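Request:
move_arm([
  [-0.01,-0.01,0.1,0,0,0,0.5],
  [-0.01,-0.01,0.2,0,0,0,0.5],
  [-0.01,-0.01,0.28,0,0,0,0.5],
  [-0.01,-0.01,0.32,0,0,0,0.4],
  [-0.01,-0.01,0.33,0,0,0,0.2],
  [-0.01,-0.01,0.33,0,0,0,0.1],
])

```text
t: 31.9
tool_pos: [0.4056, 0.2732, -0.0181]
orientation: [3.134, 0.21, -0.001]
force: [0.1, -0.1, -0.1]
opening: 0.0541
```

```bash
python3 go.py .4065 .2734 -.018 -82.5
```

```text
t 31.9 pos [ 0.4056  0.2732 -0.0181] jaw -82.3 q6 110.0 op 0.0541 F [ 0.1 -0.1 -0.1]
shift [ 0.009 -0.001 -0.001] turn [0.0001 0.0002 0.0009]
```

Request:
move_arm([
  [0,0,0,0,0,0,-1],
  [0,0,0,0,0,0,-1],
  [0,0,0,0,0,0,-1],
  [0,0,0,0,0,0,-1],
  [0,0,0,0,0,0,-1],
], squeeze=20)

```text
t: 32.4
tool_pos: [0.4061, 0.2734, -0.0175]
orientation: [-3.134, -0.21, -0.001]
force: [-0.4, -0.1, 2.7]
opening: 0.0341
```

```bash
python3 - <<'E'
import numpy as np
a=np.radians(75.8);x=np.array([np.cos(a),np.sin(a)]);t=np.array([.6288,.1432])-.061*x;print("bay",t,"grip pt",t-.002*np.array([np.cos(a-np.pi/2),np.sin(a-np.pi/2)]))
E
python3 go.py .612 .0845 .07 -104.2; python3 look.py 22 .4065 .2734 .02
```

```text
bay [0.61383625 0.08406383] grip pt [0.61189736 0.08455445]
t 32.4 pos [ 0.4061  0.2734 -0.0175] jaw -82.3 q6 110.0 op 0.0341 F [-0.4 -0.1  2.7]
shift [ 1.789  2.146 -0.874] turn [-1.000e-04 -2.000e-04  1.214e-01]
  one call (scaled): [ 0.834  1.    -0.407] calls 2.15
top origin 174 221 x5
side origin 271 258 x5
```

View pics/l22.png

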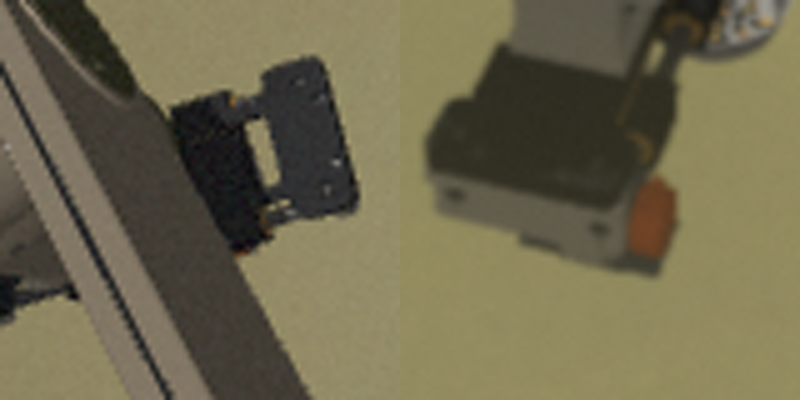

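Request:
move_arm([
  [0,0,-0.3,0,0,0,-1],
  [0,0,-0.7,0,0,0,-1],
  [0.2,0.25,-0.9,0,0,0,-1],
  [0.5,0.6,-0.9,0,0,0,-1],
  [0.83,1,-0.9,0,0,0,-1],
  [0.83,1,-0.9,0,0,0,-1],
])

```text
t: 33.1
tool_pos: [0.505, 0.1813, 0.0725]
orientation: [3.134, 0.203, 0.004]
force: [-0.9, 0.4, -1.6]
opening: 0.0337
```

Request:
move_arm([
  [0.28,0.33,0,0,0,0.04,-1],
  [0.55,0.66,0,0,0,0.08,-1],
  [0.83,1,0,0,0,0.121,-1],
  [0.83,1,0,0,0,0.121,-1],
])

```text
t: 33.5
tool_pos: [0.5995, 0.0933, 0.0715]
orientation: [3.115, -0.399, 0.001]
force: [-0.9, -0.3, -0.8]
opening: 0.034
```

```bash
python3 go.py .612 .0845 .03 -104.2
```

```text
t 33.5 pos [0.5995 0.0933 0.0715] jaw -104.6 q6 109.0 op 0.034 F [-0.9 -0.3 -0.8]
shift [0.143 0.053 0.415] turn [ 0.0004 -0.0003 -0.0022]
```

Request:
move_arm([
  [0.14,0.05,0,0,0,0,-1],
  [0.14,0.05,0.2,0,0,0,-1],
  [0.14,0.05,0.35,0,0,0,-1],
  [0.14,0.05,0.42,0,0,0,-1],
  [0.14,0.05,0.42,0,0,0,-1],
  [0.14,0.05,0.42,0,0,0,-1],
])

```text
t: 34.1
tool_pos: [0.609, 0.0893, 0.0302]
orientation: [-3.118, 0.385, 0.001]
force: [0.4, 0.9, -1.1]
opening: 0.0339
```

```bash
python3 go.py .612 .0845 -.0095 -104.2; python3 look.py 23 .612 .0845 .02
```

```text
t 34.1 pos [0.609  0.0893 0.0302] jaw -104.1 q6 108.0 op 0.0339 F [ 0.4  0.9 -1.1]
shift [0.041 0.039 0.397] turn [0.     0.0001 0.0006]
top origin 236 133 x5
side origin 231 180 x5
```

View pics/l23.png

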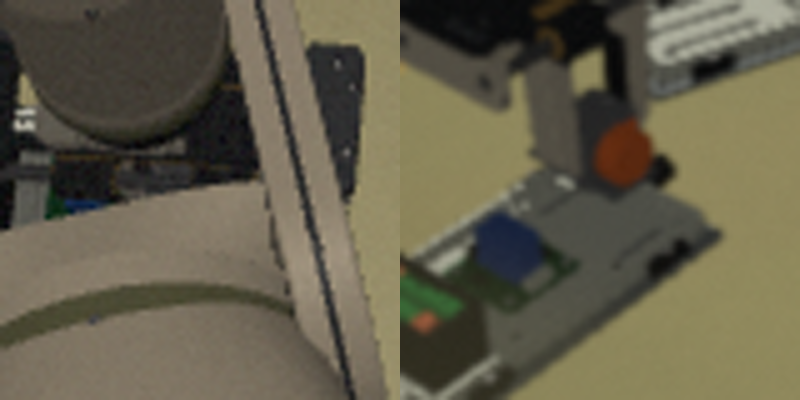

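Request:
move_arm([
  [0.03,0.03,0,0,0,0,-1],
  [0.03,0.03,0.1,0,0,0,-1],
  [0.03,0.03,0.2,0,0,0,-1],
  [0.03,0.03,0.25,0,0,0,-1],
  [0.03,0.03,0.25,0,0,0,-1],
  [0.03,0.03,0.25,0,0,0,-1],
])

```text
t: 34.8
tool_pos: [0.6111, 0.0852, 0.0046]
orientation: [3.118, -0.386, -0.001]
force: [-0.0, -1.1, -1.4]
opening: 0.0338
```

```bash
python3 go.py .612 .0845 -.0095 -104.2; python3 look.py 24 .612 .0845 .02
```

```text
t 34.8 pos [0.6111 0.0852 0.0046] jaw -104.1 q6 107.0 op 0.0338 F [-0.  -1.1 -1.4]
shift [0.011 0.005 0.141] turn [0.0001 0.0003 0.0004]
top origin 236 133 x5
side origin 231 180 x5
```

View pics/l24.png

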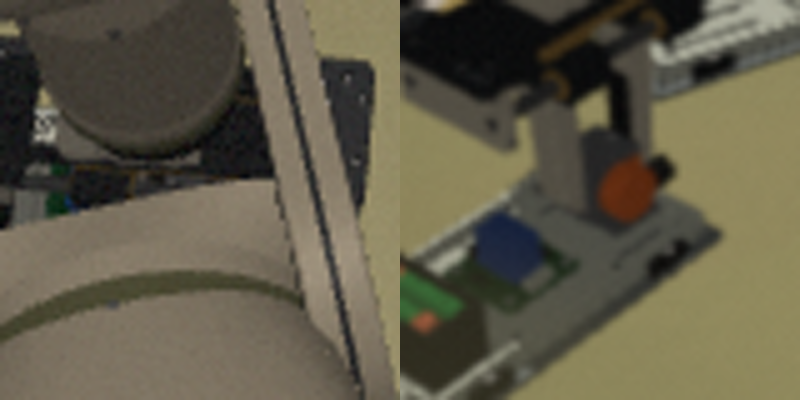

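Request:
move_arm([
  [0.01,0,0.06,0,0,0,-1],
  [0.01,0,0.1,0,0,0,-1],
  [0.01,0,0.12,0,0,0,-1],
  [0.01,0,0.12,0,0,0,-1],
  [0.01,0,0.12,0,0,0,-1],
])

```text
t: 35.4
tool_pos: [0.6124, 0.085, -0.007]
orientation: [3.118, -0.386, -0.0]
force: [-0.6, -0.4, -1.8]
opening: 0.0337
```

```bash
python3 go.py .612 .0845 -.0095 -104.2
```

```text
t 35.4 pos [ 0.6124  0.085  -0.007 ] jaw -104.1 q6 107.0 op 0.0337 F [-0.6 -0.4 -1.8]
shift [-0.003  0.005  0.025] turn [0.     0.0001 0.0004]
```

Request:
move_arm([
  [0,0,0.015,0,0,0,-1],
  [0,0,0.025,0,0,0,-1],
  [0,0,0.025,0,0,0,-1],
  [0,0,0.025,0,0,0,-1],
])

```text
t: 35.8
tool_pos: [0.6125, 0.085, -0.0093]
orientation: [-3.118, 0.386, -0.0]
force: [0.6, 0.1, -1.8]
opening: 0.034
```

Request:
move_arm([
  [0,0,0,0,0,0,0.1],
  [0,0,0,0,0,0,0.1],
  [0,0,0,0,0,0,0.1],
  [0,0,0,0,0,0,0.1],
  [0,0,-0.2,0,0,0,0.1],
  [0,0,-0.6,0,0,0,0.1],
  [0,0,-1,0,0,0,0.1],
])

```text
t: 36.5
tool_pos: [0.6114, 0.0849, 0.0908]
orientation: [3.117, -0.386, -0.004]
force: [1.2, -0.5, -0.5]
opening: 0.0511
```

```bash
python3 go.py .4 .35 .15 -104.2
```

```text
t 36.5 pos [0.6114 0.0849 0.0908] jaw -104.1 q6 107.0 op 0.0511 F [ 1.2 -0.5 -0.5]
shift [-2.698 -2.054 -0.588] turn [0.0002 0.0007 0.0004]
  one call (scaled): [-1.    -0.761 -0.218] calls 2.7
```

Request:
move_arm([
  [-0.33,-0.25,-0.1,0,0,0,0.1],
  [-0.66,-0.5,-0.2,0,0,0,0.1],
  [-1,-0.76,-0.22,0,0,0,0.1],
])

```text
t: 36.8
tool_pos: [0.5345, 0.1839, 0.1148]
orientation: [-3.116, 0.388, -0.005]
force: [0.1, 0.7, -0.6]
opening: 0.0512
```

Request:
move_arm([
  [-0.33,-0.25,-0.1,0,0,0,0.1],
  [-0.66,-0.5,-0.2,0,0,0,0.1],
  [-1,-0.76,-0.22,0,0,0,0.1],
])

```text
t: 37.1
tool_pos: [0.4554, 0.2826, 0.1364]
orientation: [-3.116, 0.387, -0.004]
force: [0.8, -0.3, 0.4]
opening: 0.0511
```

Request:
move_arm([
  [-0.33,-0.35,-0.1,0,0,0,0.1],
  [-0.5,-0.7,-0.2,0,0,0,0.1],
  [-0.7,-1,-0.2,0,0,0,0.1],
  [-0.7,-1,-0.2,0,0,0,0.1],
])

```text
t: 37.5
tool_pos: [0.4105, 0.3991, 0.1554]
orientation: [-3.116, 0.38, -0.0]
force: [-0.3, -0.2, -0.2]
opening: 0.051
```

```bash
python3 - <<'E'
from plant import *
from h import *
c={n:read_camera(n) for n in("top","side")}
for n in c: pickle.dump(c[n],open(n+"F.pkl","wb"))
cv2.imwrite("pics/F.png",np.vstack([cv2.resize(c[n]["frame"][:,:,::-1],(480,300)) for n in c]))
cv2.imwrite("pics/Ft.png",cv2.resize(c["top"]["frame"][120:200,210:400,::-1],None,fx=4,fy=4,interpolation=cv2.INTER_CUBIC))
cv2.imwrite("pics/Fs.png",cv2.resize(c["side"]["frame"][155:275,200:345,::-1],None,fx=5,fy=5,interpolation=cv2.INTER_CUBIC))
E
```

```text
(no output)
```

View pics/F.png

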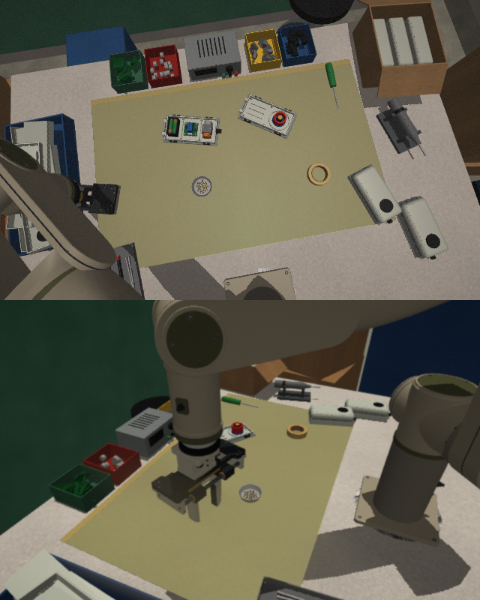

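View pics/Ft.png

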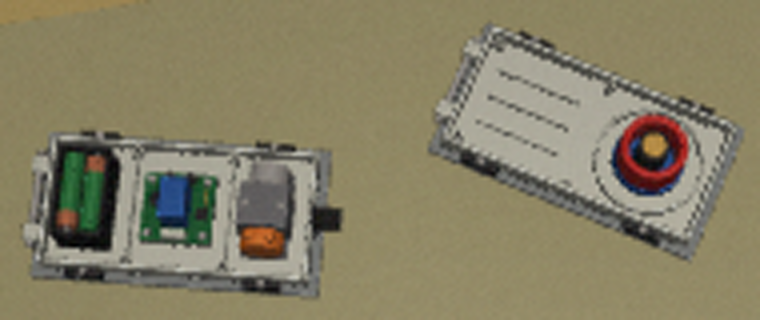

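View pics/Fs.png

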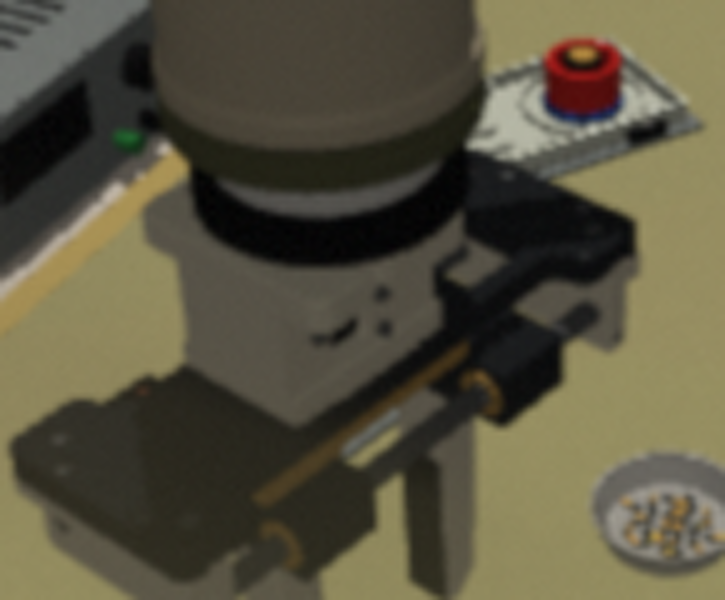

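```bash
python3 - <<'E'
from ov import *
t=load("topF.pkl");a=r(75.8);x=np.array([np.cos(a),np.sin(a)]);o=np.array([.6288,.1432])
P={"battery":(*(o+.061*x),a+np.pi/2),"board":(*o,a-np.pi/2),"pump":(*(o-.061*x),a-np.pi/2),"sensor":(.6083,-.1778,0)}
im=ov(t,P,.008,s=8)
im2=ov(t,{"collar":(.6083,-.1778,0)},.014,s=8)
u=im[8*150:8*198,8*216:8*300];v=im[8*132:8*180,8*345:8*400];w=im2[8*132:8*180,8*345:8*400]
cv2.imwrite("pics/Fo1.png",u);cv2.imwrite("pics/Fo2.png",cv2.resize(np.hstack([v,w]),None,fx=.9,fy=.9))
for k,(b) in dict(dish=(269,248),tape=(425,232)).items():
    c0=load("top0.pkl")["frame"].astype(int);c1=t["frame"].astype(int);X,Y=b
    print(k,"mean abs diff",np.abs(c0[Y-16:Y+16,X-16:X+16]-c1[Y-16:Y+16,X-16:X+16]).mean())
E
```

```text
dish mean abs diff 1.884765625
tape mean abs diff 2.0514322916666665
```

View pics/Fo1.png

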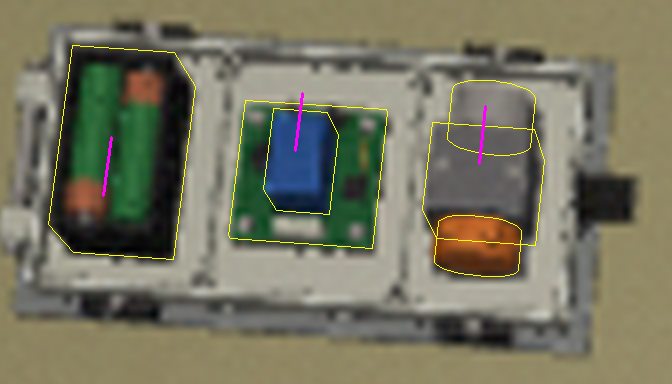

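View pics/Fo2.png

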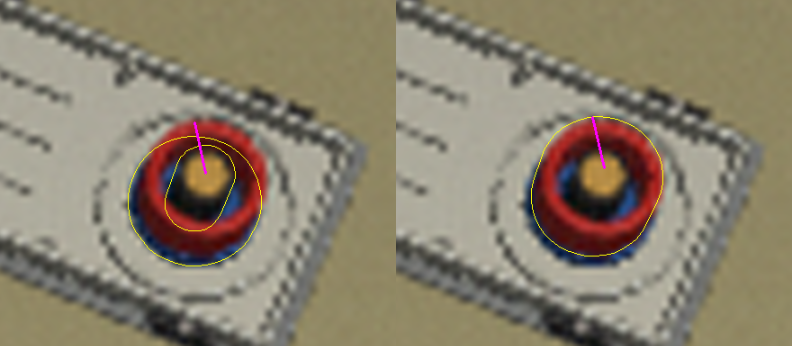

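All the models line up with the picture to within about a pixel (around 3 mm), so I'm handing in.

```bash
python3 - <<'E'
from plant import *
print(close_job());s=read_state();print(s["t"],s["force"])
E
```

```text
the job is handed in; nothing more can be done
None
the job is handed in; nothing more can be done
```

I placed all five parts and handed the job in at about 37.6 s of the 106 s allowed; it reported no verdict. The battery holder, control board and pump stand in the hinge, middle and spout bays of the rear half. The sensor stands over the window in the front half, with the red collar on its flange.

- **Position:** in the last top view, the battery, board, pump, sensor and collar overlays match to within about a pixel (around 3 mm). All look square with the housing.
- **Collar:** it was seen flush on the flange in the side view after release.
- **Bystanders:** the pictures of the dish and tape roll at the end match those from the start, so neither has visibly moved.
- **Robot:** the gripper was open and clear of every part when I handed in.

**Problems and gaps:**
- **Fingertip offset:** the real fingertips sit about 33–35 mm higher than the reported TCP. My first battery grasp closed on air above it, with no contact. I corrected for the offset in every later grasp.
- **Camera disagreement:** the top and side cameras differ by 2–3 mm, so the positions are no more precise than that.
- **Pump check:** the arm hid the rear half in the final side view. The released pump was therefore checked only from above.

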